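# Change the bush on the measuring arbor

## Task

The flanged bush on the arbor has been measured: change it for the next flanged bush, which stands on the granite plate. First lift off the black hold-down weight and then the spacer ring, and rest them upright, side by side, on the grey felt mat; put the measured bush into the blue tray. Then seat the next bush flange down on the arbor, and put back first the spacer ring and then the weight on top, each fully down; leave everything else where it is.

Things in the scene. Friction and masses are not known exactly. Their poses are not given: they have to be found in the camera images.
- weight: hold-down weight of blackened steel, 160 g, 44 mm high, at the start topmost on the arbor. Body 28 mm in diameter up to 25.5 mm height, then a neck, then a knurled head 22 mm in diameter from 28 to 44 mm, to grip. Blind bore from below, 16 mm in diameter, 18 mm deep. Origin: centre of its underside, z up its axis.
- spacer: the spacer ring: plain bright steel ring, 36 mm outer diameter, 12 mm high, through bore 18 mm in diameter. At the start it lies on the measured bush, under the weight; its rim shows round the weight. Origin: centre of its underside, z up its axis.
- measured_bush: the flanged bush that is on the arbor at the start, under spacer and weight. Bright turned metal, 18 mm high: flange 48 mm in diameter and 4 mm thick at the bottom, above it a body 40 mm in diameter; through bore 22 mm in diameter. Origin: centre of its underside (the flange's face), z up its axis.
- next_bush: the next flanged bush, same size and shape as measured_bush; at the start it stands alone on the granite plate behind the row of arbor, mat and tray, flange down, on the left or on the right. Origin: centre of its underside, z up its axis.
- arbor: fixed upright steel arbor, 64 mm high. Base 80 mm in diameter, 12 mm high; boss 44 mm in diameter, its top at 20 mm is the bush's seat; journal 17.4 mm in diameter to 23 mm, its round shoulder ends at 29 mm; above it a pin 13 mm in diameter with a round nose. Origin: centre of its underside, z up its axis. Undersides when home: bush 20, spacer 38, weight 50 mm above it.
- mat: grey felt mat with a light seam, 146 mm along its x by 92 mm along its y, 3 mm thick, fixed on the plate. Origin: centre of its underside.
- tray: blue open tray, empty, fixed on the plate: 100 mm along its x by 150 mm along its y, 25 mm high, walls and floor 3 mm thick. Origin: centre of its underside.
- steel_ring: bystander, not to be moved: thick bright ring without flange, 33 mm in diameter, 20 mm high, small bore; stands on the granite plate, left or right behind the row, where the next bush does not. Origin at the centre of its underside.
- milled_block: bystander, not to be moved: bright milled block 50 x 16 x 40 mm high in front of the vice at the right. Origin at the centre of its underside.
- loupe: bystander, not to be moved: black eye loupe, 36 mm in diameter and 28 mm high, behind the row. Origin at the centre of its underside.
There are look-alikes about, which are no part of the job. Leave any red look-alike of the weight alone.

How it is judged:
By the outcome, as a careful person would: the job done as asked, in the order asked, and still so for the second after the job is handed in, with the robot touching nothing.
It also fails if it takes over 102 s, if anything falls off the work surface, if the arm or the gripper's body presses on something with over 40 N, if the wrist force passes 120 N, or if a joint passes its speed limit or range.

## Robot

A 6-joint arm with a two-finger parallel gripper is mounted at the origin on a cart in front of the work surface, level with it; the furniture and walls round the work are solid. World frame = base frame: x ahead of the robot, y to its left, z up, the work surface at z = 0. Lengths are in m, angles in rad, forces in N, time in s.
With the tool pointing down it reaches from about 0.425 to 0.95 m from the base axis. Payload 3.5 kg.
Tool frame: the origin (TCP) lies midway between the tips of the shut fingers; the grasp point (between the pads) lies 19 mm behind it; x points along the fingers, y is the direction in which the jaws open and shut, and the axes are right-handed (so a half turn about x gives the same grasp; the last joint's range is limited). The gripper opens to 85 mm and grips with 20 to 120 N. Pads are 22 mm wide; open, the fingers measure 114 mm over their backs; the gripper's body (76 mm by 85 mm) begins 54 mm behind the grasp point. The pads swing forward as they close: fully open they stand 13 mm farther back than shut.
Start: joints at [-1.417, 0.286, 1.577, -0, 1.279, -0.15], TCP at [0.202, -0.644, 0.204] pointing down, gripper open.
Joint ranges: [-2.77, 2.77], [-0.9, 2.22], [0.21, 2.48], [-1.53, 4.67], [0.24, 2.81], [-2.84, 2.84]. Speed limits (rad/s): [2.79, 2.79, 3.14, 3.14, 3.14, 3.14].

## Interface

Orientations are given as a unit quaternion [x, y, z, w].
In Python, from plant import sensors, optics, ctrl gives the robot as it stands.
- The arm moves only by the tool arm_command, never from a script. Its argument "increments" is a list that holds one entry, the list of rows, each a list of 4 numbers: the shift along the tool's x, y, z in cm, then the turn about the tool's x in rad. A call has 1 to 20 rows; each row shifts and turns the commanded pose from where the row before left it, along the tool's axes as they then stand; what a row does not reach is not made up. A row lasts 1/8 s, in which the tool goes at most 62.5 mm and 10.7 degrees, less where a joint would pass 70% of its speed; a pose out of reach is approached as far as the arm can. A call with a gripper value outside its range is refused whole. "grip" is the finger opening in cm, from 0 to 8.54, set as the call begins (left out, the last holds). The fingers move at their own pace and stop on an object; "grip_force" is the grip in N (left out, the last holds). Time passes only in rows, so rows that do not move let the fingers close. It gives the time, the measured TCP pose, the force and the opening at its end, in the units of the state.
- sensors.get_state(): the state, without advancing time (a new reading comes with each control period).
- optics.read_camera(name): name is "scene" or "top"; returns the picture (400x640x3 uint8, blue, green, red); there is no depth.
- optics.camera_model(name): a dict with "camera_matrix" (3x3 intrinsics, pixels), "dist" ([k1, k2, p1, p2, k3] as OpenCV has them; the pictures are not rectified), "world_from_camera" (4x4, takes a point from camera to world coordinates). Camera axes: x right, y up, looking along -z (the intrinsics and any distortion apply to the point x, -y, -z); pixel columns grow to the right and rows downward; lengths in m; the calibration is good to about 2 mm. A picture is of the moment at which its call begins. camera_model takes no time and is no camera call.
- ctrl.sign_off(): hands the job in, once; it reports no verdict.
Trained networks look in the newest picture that a camera, given by its name, has taken for a name from the list of things; names that differ only in an ending like _2 or _b are one class to them, and where a whole thing is asked for, a point or a joint stands for the part that bears it (a point fixed in the world has none). Each returns a list of dicts, best first, with "conf" (0 to 1); they miss things now and then, are a little off and sometimes report something else, mostly with a low value. They report only what shows in the picture. A call takes as long as a camera call. They do not tell look-alikes from the thing itself.
- optics.boxes_of(camera, query): "at" ([row, column] in pixels, amid what is visible of it).
- optics.place_of(camera, query): "at" ([row, column] in pixels: a listed point, or the origin of a listed thing).
The state is a dict: "time": time; "qpos": joint angles; "dq": joint speeds; "joint_efforts": joint torques, N m; "eef_pos": TCP position; "tcp_rot": TCP orientation; "contact_force": force on the tool from outside, world axes, zero at the start; "wrist_torque": the same for the moment, N m; "opening": opening from 0.0 (shut) to 1.0 (fully open).
Only numpy, scipy, OpenCV 4.12 (cv2) and the standard library are available. Lean on these libraries where they do the work, as an engineer would, in place of code of your own. Each camera call takes 0.05 s, during which the arm holds its last target.

## Working session

There is one attempt and no reset: what is moved stays moved. The work goes in short steps, Python scripts to look and compute and a tool call to move; the robot and the scene stay as the last step left them, time stands still between calls to the robot, and variables do not carry over. Pictures are saved under pics/ and viewed, and the job is handed in when it is done.

Besides the shell and the picture viewer there is one more tool, called after "Emit:" as name(argument=value, ...) on one line, values as JSON. arm_command: Moves the arm, as the interface text tells. Its arguments: {"type":"object","properties":{"increments":{"type":"array","items":{"type":"array","items":{"type":"array","items":{"type":"number"}}}},"grip":{"type":"number"},"grip_force":{"type":"number"}},"required":["increments"]}

```bash
ls; mkdir -p pics; python3 - <<'E'
from plant import sensors, optics, ctrl
import cv2, numpy as np
s=sensors.get_state(); print(s)
for n in ("scene","top"):
    im=optics.read_camera(n); cv2.imwrite(f"pics/{n}0.png",im)
    m=optics.camera_model(n); print(n,np.round(m["camera_matrix"],1),m["dist"],np.round(m["world_from_camera"],3))
E
```

```text
pics
{'time': 0.0, 'qpos': array([-1.41701070e+00,  2.87201788e-01,  1.57819267e+00,  3.24304848e-06,
        1.27860131e+00, -1.50018793e-01]), 'dq': array([-2.35226171e-04, -2.09844364e-05,  2.15415837e-04, -1.48903236e-03,
       -4.43070442e-04, -2.54621070e-04]), 'joint_efforts': array([-1.24571534e-04, -4.05980015e+01, -2.92624730e+01, -1.61687690e-04,
        5.88948184e-03,  4.39777025e-06]), 'eef_pos': array([ 0.2018318 , -0.64335339,  0.20211469]), 'tcp_rot': array([-0.69896351, -0.10784771,  0.69896451, -0.10614845]), 'contact_force': array([ 0.34220983,  0.80523483, -0.69470769]), 'wrist_torque': array([-0.01111109,  0.0401641 ,  0.03092018]), 'opening': 0.9985581659050488}
scene [[506.3   0.  317.6]
 [  0.  506.3 196. ]
 [  0.    0.    1. ]] [-0.00860144  0.          0.          0.          0.        ] [[-0.545  0.381 -0.747 -0.419]
 [-0.838 -0.224  0.497  0.662]
 [ 0.022  0.897  0.442  0.609]
 [ 0.     0.     0.     1.   ]]
top [[419.9   0.  323.3]
 [  0.  419.9 200.9]
 [  0.    0.    1. ]] [0.03326276 0.         0.         0.         0.        ] [[ 0.007  0.99  -0.14   0.387]
 [-1.     0.007 -0.004  0.022]
 [-0.003  0.14   0.99   0.947]
 [ 0.     0.     0.     1.   ]]
```

View pics/scene0.png

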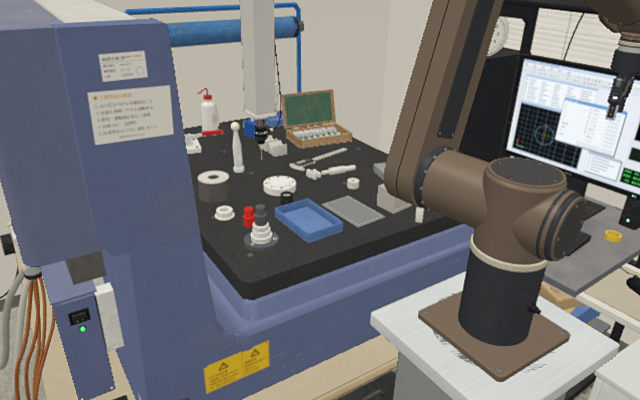

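View pics/top0.png

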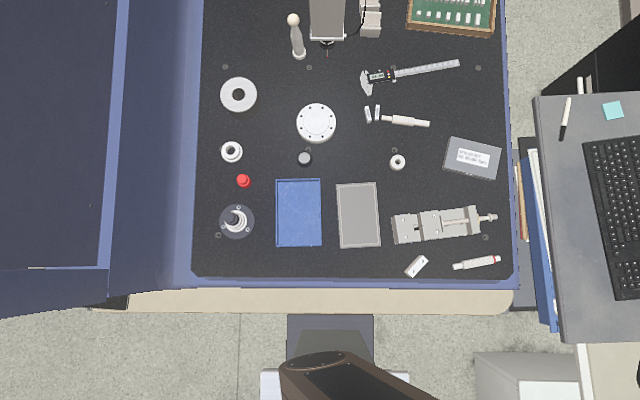

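```bash
cat > h.py <<'E'
from plant import sensors, optics, ctrl
import cv2, numpy as np
from scipy.spatial.transform import Rotation as R
M={n:optics.camera_model(n) for n in ("scene","top")}
def ray(n,at):
    m=M[n]; r,c=at
    u=cv2.undistortPoints(np.array([[[c,r]]],float),m["camera_matrix"],np.array(m["dist"]))[0,0]
    T=m["world_from_camera"]; return T[:3,3],T[:3,:3]@np.array([u[0],-u[1],-1.])
def onz(n,at,z):
    o,d=ray(n,at); return (o+d*(z-o[2])/d[2])
def proj(n,p):
    m=M[n]; T=np.linalg.inv(m["world_from_camera"]); q=T[:3,:3]@np.asarray(p,float).T.reshape(3,-1)+T[:3,3:]
    q=q*np.array([[1],[-1],[-1]])
    uv,_=cv2.projectPoints(q.T.copy(),np.zeros(3),np.zeros(3),m["camera_matrix"],np.array(m["dist"]))
    return uv[:,0,:] # col,row
def crop(n,im,c,r,w,h,k,name):
    a=im[max(0,r-h):r+h,max(0,c-w):c+w]; cv2.imwrite("pics/"+name,cv2.resize(a,None,fx=k,fy=k,interpolation=cv2.INTER_CUBIC))
E
python3 - <<'E'
from h import *
s=sensors.get_state(); print(np.round(R.from_quat(s["tcp_rot"]).as_matrix(),3))
z0={"weight":.05,"spacer":.038,"measured_bush":.02,"next_bush":0,"arbor":0,"mat":0,"tray":0,"steel_ring":0,"milled_block":0,"loupe":0}
for n in ("top","scene"):
    im=optics.read_camera(n)
    for k in z0:
        for d in optics.place_of(n,k)[:3]:
            print(n,k,np.round(d["at"],1),round(d["conf"],2),np.round(onz(n,d["at"],z0[k])[:2],4))
    if n=="top": crop(n,im,250,190,60,60,6,"t_arb.png")
    else: crop(n,im,265,215,70,50,5,"s_arb.png")
print(sensors.get_state()["time"])
E
```

```text
[[-0.     0.299 -0.954]
 [ 0.002 -0.954 -0.299]
 [-1.    -0.002 -0.   ]]
top weight [218.6 234.2] 0.73 [0.4738 0.2168]
top weight [181.1 247.9] 0.52 [0.5557 0.1901]
top spacer [219.7 230.8] 0.42 [0.4725 0.2267]
top measured_bush [221.2 232.8] 0.67 [0.4709 0.2262]
top next_bush [153.8 230.4] 0.69 [0.629  0.2419]
top mat [214.1 360.4] 0.79 [ 0.4908 -0.058 ]
top tray [214.8 299.3] 0.96 [0.4882 0.0805]
top steel_ring [162.2 397.2] 0.65 [ 0.6116 -0.1433]
top steel_ring [220.9 232.9] 0.63 [0.4734 0.2304]
top milled_block [267.3 414.2] 0.81 [ 0.3728 -0.1767]
top loupe [162.1 303.6] 0.71 [0.6106 0.0724]
top loupe [224.4 235.1] 0.41 [0.4655 0.2252]
scene weight [219.3 262.1] 0.52 [0.4897 0.2067]
scene weight [224.9 247.2] 0.46 [0.4836 0.2471]
scene spacer [221.2 260.2] 0.57 [0.5033 0.2049]
scene spacer [226.6 259.1] 0.42 [0.4822 0.2186]
scene measured_bush [235.9 260.8] 0.51 [0.4709 0.2207]
scene next_bush [213.4 224.3] 0.68 [0.647  0.2336]
scene arbor [244. 260.] 0.69 [0.4701 0.2238]
scene mat [211.1 355.5] 0.86 [ 0.4872 -0.0603]
scene mat [201.  282.9] 0.38 [0.6323 0.0721]
scene tray [223.5 305.5] 0.6 [0.4978 0.0848]
scene steel_ring [186.3 350.1] 0.7 [ 0.6161 -0.1379]
scene steel_ring [219.4 416.3] 0.5 [ 0.373  -0.1655]
scene milled_block [217.3 418. ] 0.66 [ 0.379  -0.1769]
scene loupe [201.3 284. ] 0.56 [0.6293 0.0705]
1.2
```

View pics/t_arb.png

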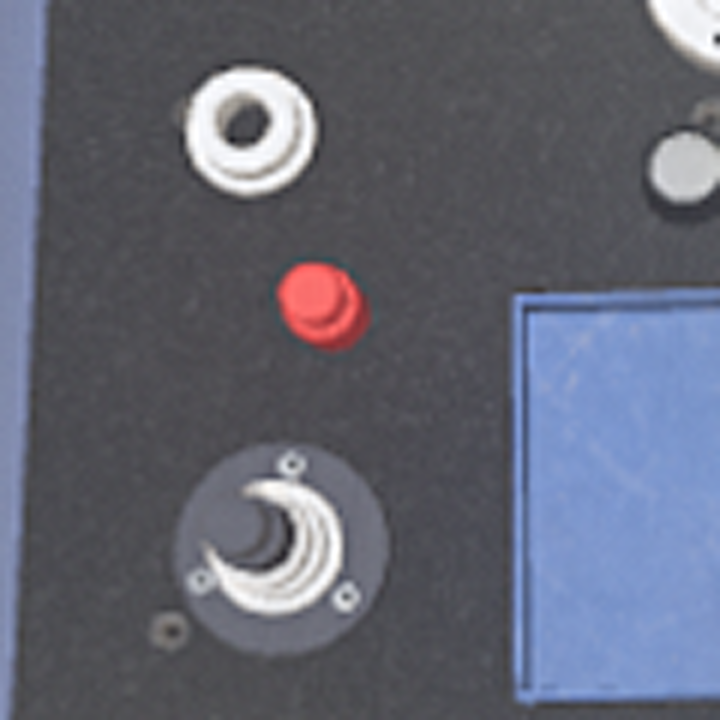

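View pics/s_arb.png

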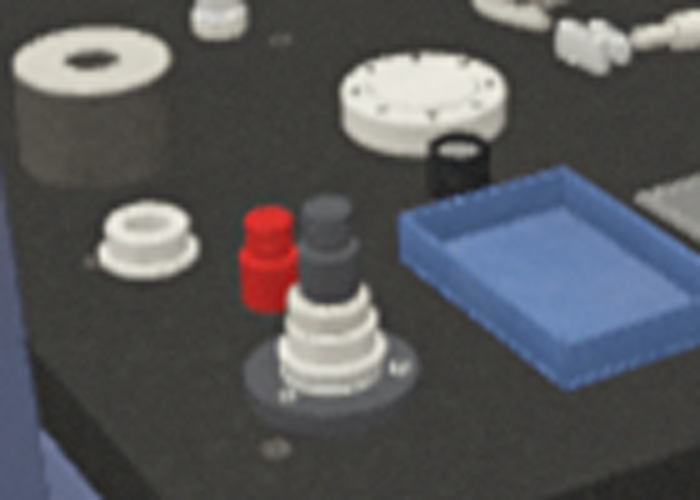

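```bash
cat >> h.py <<'E'
def circ(p,r,z,N=60):
    t=np.linspace(0,2*np.pi,N,endpoint=False)
    return np.c_[p[0]+r*np.cos(t),p[1]+r*np.sin(t),np.full(N,z)]
def sil(n,p,parts,k=8):  # parts: (r,z0,z1); union-of-hulls centroid via raster
    img=np.zeros((400*k//1,640*k),np.uint8) if False else None
    polys=[cv2.convexHull(np.r_[proj(n,circ(p,r,a)),proj(n,circ(p,r,b))].astype(np.float32))[:,0] for r,a,b in parts]
    allp=np.concatenate(polys); o=allp.min(0)-3; wh=np.ceil((allp.max(0)+3-o)*k).astype(int)
    m=np.zeros((wh[1],wh[0]),np.uint8)
    for q in polys: cv2.fillPoly(m,[np.round((q-o)*k).astype(np.int32)],1)
    ys,xs=np.nonzero(m); return np.array([xs.mean(),ys.mean()])/k+o, m.sum()/k**2
def fit(n,cen,parts,p0):
    p=np.array(p0,float)
    for _ in range(6):
        c,a=sil(n,p,parts); J=np.c_[sil(n,p+[.005,0],parts)[0]-c,sil(n,p+[0,.005],parts)[0]-c]/.005
        p=p+np.linalg.solve(J,np.array(cen)-c)
    return p,a
def blob(mask,seed,win=40):
    nl,lab,st,ce=cv2.connectedComponentsWithStats(mask.astype(np.uint8))
    c,r=seed; l=lab[r,c]; m=(lab==l).astype(np.uint8)
    cs,_=cv2.findContours(m,cv2.RETR_EXTERNAL,cv2.CHAIN_APPROX_NONE)
    f=np.zeros_like(m); cv2.drawContours(f,cs,-1,1,-1); ys,xs=np.nonzero(f)
    return np.array([xs.mean(),ys.mean()]),f.sum()
BUSH=[(.024,0,.004),(.020,.004,.018)]
E
python3 - <<'E'
from h import *
print("arbor top",onz("top",(221.5,237.0),.012),"scene",onz("scene",(240.2,261.2),.012))
T=cv2.imread("pics/top0.png");S=cv2.imread("pics/scene0.png")
for n,im,seed in(("top",T,(232,159)),("scene",S,(224,219))):
    for th in (110,140,170):
        g=im.min(2); c,a=blob(g>th,seed); p,am=fit(n,c,BUSH,(.63,.24)); print(n,"next",th,c,a,p,am)
for n,im,seed in(("top",T,(243,181)),("scene",S,(248,220))):
    g=(im[:,:,2].astype(int)-im[:,:,1])>60; c,a=blob(g,seed); p,am=fit(n,c,[(.014,0,.0255),(.011,.028,.044)],(.55,.2)); print(n,"red",c,a,p,am)
for n,im,seed in(("top",T,(298,212)),("scene",S,(308,220))):
    pass
g=cv2.resize(T[140:280,200:400],None,fx=4,fy=4,interpolation=cv2.INTER_CUBIC); cv2.imwrite("pics/t_mat.png",g)
g=cv2.resize(S[150:260,260:400],None,fx=5,fy=5,interpolation=cv2.INTER_CUBIC); cv2.imwrite("pics/s_mat.png",g)
E
```

```text
arbor top [0.47103225 0.21859989 0.012     ] scene [0.46566921 0.22261661 0.012     ]
top next 110 [231.21784777 151.28871391] 381 [0.63416273 0.23947973] 352.453125
top next 140 [231.18630137 151.35616438] 365 [0.63400395 0.23954704] 352.46875
top next 170 [312.29267714 190.74301866] 231904 [0.543384   0.05158865] 351.5625
scene next 110 [224.032 212.764] 250 [0.63801709 0.23771093] 233.3125
scene next 140 [224.03930131 212.73362445] 229 [0.63813353 0.2376201 ] 233.125
scene next 170 [223.35519126 212.38797814] 183 [0.64065263 0.23834356] 232.421875
top red [243.2037037  180.43209877] 162 [0.563404   0.20691161] 166.6875
scene red [248.18779343 216.31455399] 213 [0.56889434 0.20422123] 216.578125
```

View pics/t_mat.png

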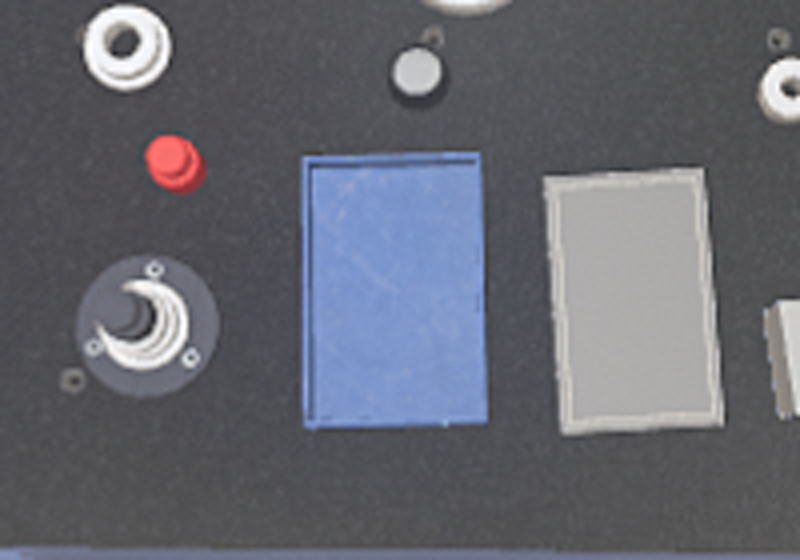

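View pics/s_mat.png

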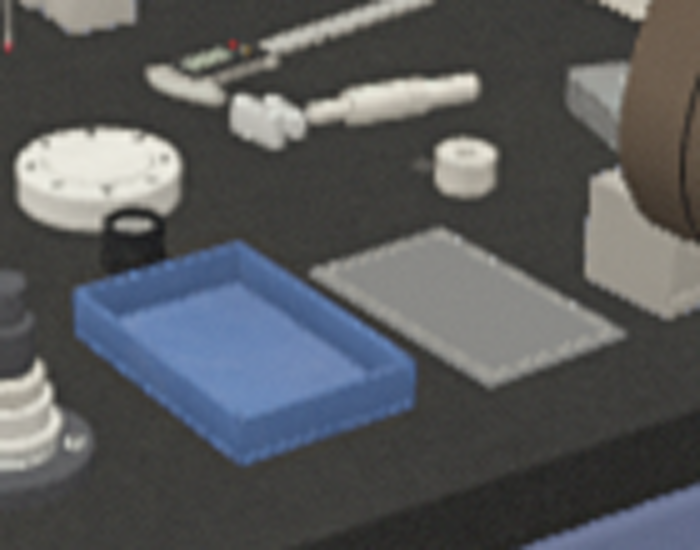

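Emit:
arm_command(increments=[[[0,0,0,0.152],[0,0,0,0.152],[-0.5,-2.9,-3.0,0],[-0.5,-2.9,-3.0,0],[-0.5,-2.9,-3.0,0],[-0.5,-2.9,-3.0,0],[-0.5,-2.9,-3.0,0],[-0.5,-2.9,-3.0,0],[-0.5,-2.9,-3.0,0],[-0.5,-2.9,-3.0,0],[-0.5,-2.9,-3.0,0],[-0.5,-2.9,-3.0,0],[0,0,0,0]]])

```text
time: 2.82
eef_pos: [0.5038, -0.3523, 0.2542]
tcp_rot: [0.708, 0.001, -0.707, 0.002]
contact_force: [-0.3, -0.3, -0.1]
opening: 0.995
```

Emit:
arm_command(increments=[[[0,-4.5,0.3,0],[0,-4.5,0.3,0],[0,-4.5,0.3,0],[0,-4.5,0.3,0],[0,-4.5,0.3,0],[0,-4.5,0.3,0],[0,-4.5,0.3,0],[0,-4.5,0.3,0],[0,-4.5,0.3,0],[0,-4.5,0.3,0],[0,0,0,0],[0,0,0,0]]], grip=5)

```text
time: 4.32
eef_pos: [0.4721, 0.0949, 0.2534]
tcp_rot: [-0.707, 0.001, 0.707, -0.0]
contact_force: [0.0, 0.0, 0.8]
opening: 0.584
```

```bash
python3 - <<'E'
from h import *
for n in ("scene","top"):
    im=optics.read_camera(n); cv2.imwrite(f"pics/{n}1.png",im)
    p=sensors.get_state()["eef_pos"]; print(p, proj(n,p),proj(n,p+[0,0,.019]))
    if n=="top": crop(n,im,260,200,80,70,5,"t1.png")
    else: crop(n,im,275,190,70,80,5,"s1.png")
E
```

```text
[0.4722318  0.09462889 0.25342877] [[309.1751679  128.25016505]] [[309.30394073 119.87033284]]
[0.47229042 0.09450525 0.25344593] [[281.6629247  208.03229627]] [[280.47334938 206.59373771]]
```

View pics/t1.png

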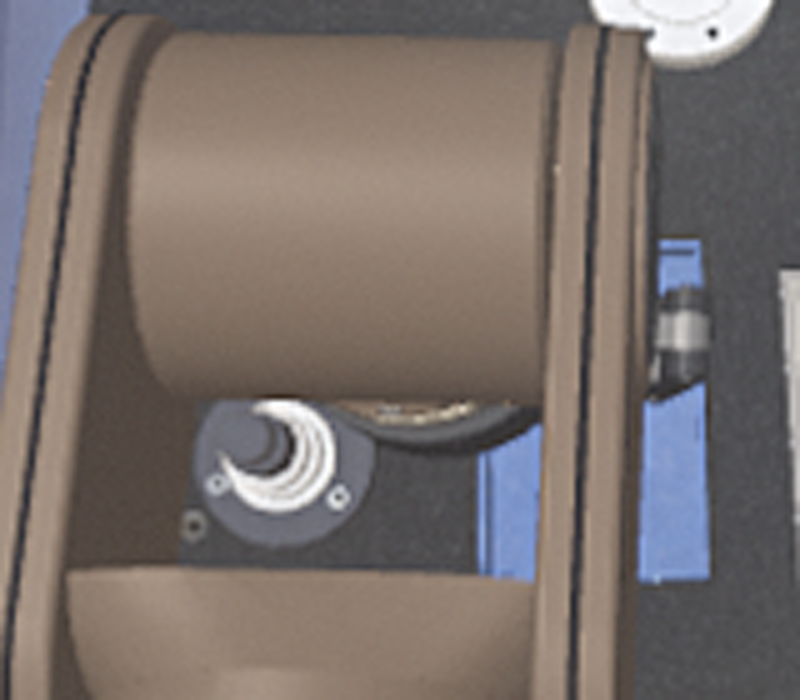

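View pics/s1.png

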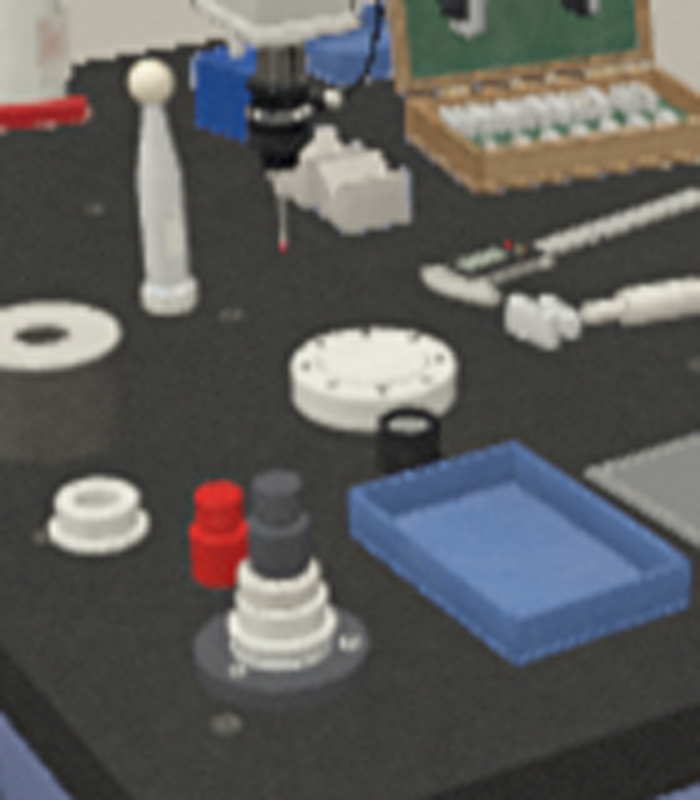

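View pics/scene1.png

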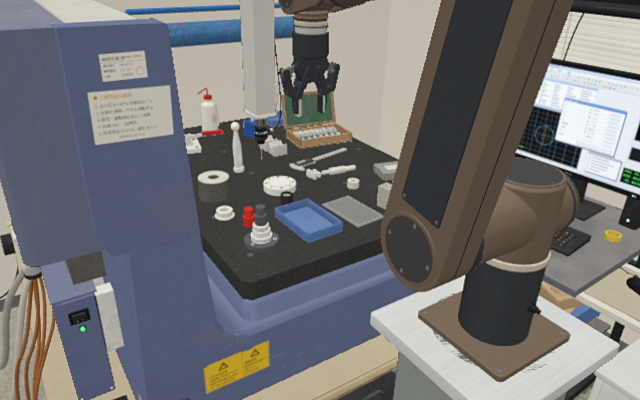

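View pics/top1.png

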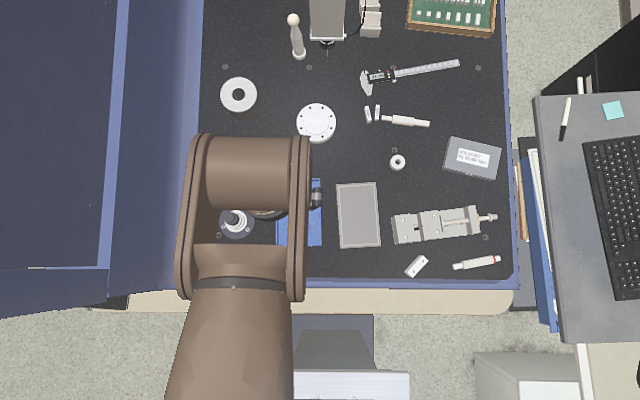

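```bash
python3 - <<'E'
from h import *
im=cv2.imread("pics/scene1.png")
p=np.array([0.47223,0.0946,0.2534])
for q in (p,p+[0,0.025,0.007],p+[0,-.025,0.007]):
    c=proj("scene",q)[0]; print(c); im[int(c[1]),int(c[0])]=(0,0,255)
crop("scene",im,310,90,50,50,7,"s1g.png")
o=M["scene"]["world_from_camera"][:3,3]; print(np.linalg.norm(o-p))
E
```

```text
[309.18661038 128.26090438]
[299.40654303 126.9857537 ]
[318.84187509 123.43167224]
1.1152859880706498
```

View pics/s1g.png

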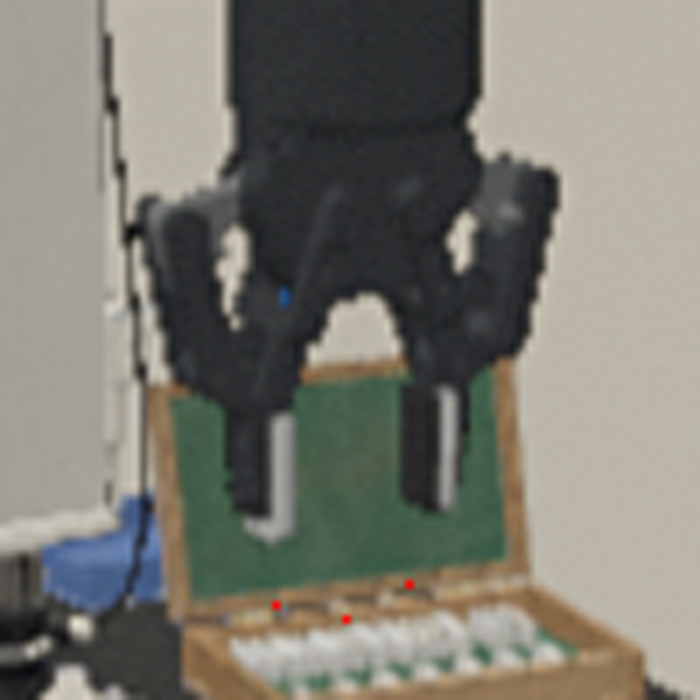

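```bash
python3 - <<'E'
from h import *
im=cv2.imread("pics/scene0.png")
p=np.array([0.20183,-0.64335,0.20211])
print(proj("scene",p),proj("scene",p+[0,0,.013]))
c=proj("scene",p)[0]; im[int(c[1]),min(639,int(c[0]))]=(0,0,255)
crop("scene",im,590,90,50,60,6,"s0g.png")
# check camera geometry w/ known heights: weight top in both
for n in("scene","top"): print(n,proj(n,[.469,.219,.094]),proj(n,[.469,.219,.012]))
E
```

```text
[[608.93536716 131.81636312]] [[610.33210689 126.96185035]]
scene [[260.95132404 207.02447012]] [[261.94623385 239.11741104]]
top [[228.4384569  218.83837057]] [[236.78714456 222.40707885]]
```

View pics/s0g.png

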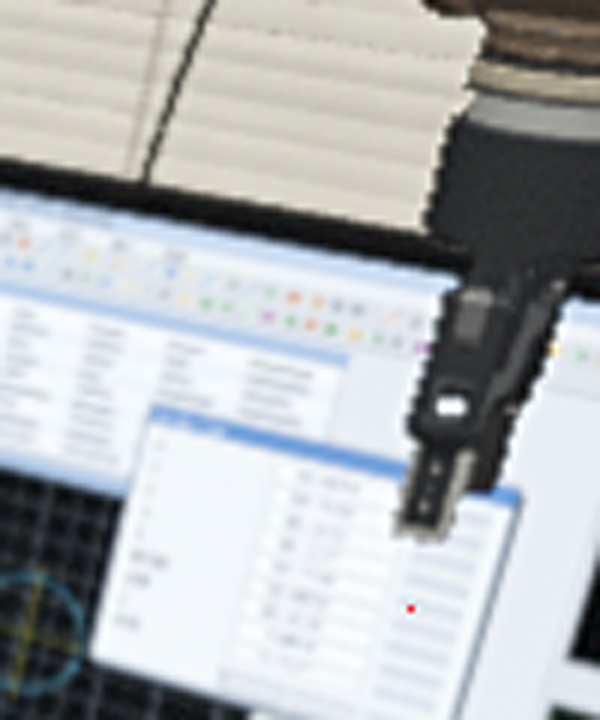

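Emit:
arm_command(increments=[[[0,-3.1,0.05,0],[0,-3.1,0.05,0],[0,-3.1,0.05,0],[0,-3.1,0.05,0],[3,0,0,0],[3,0,0,0],[3,0,0,0],[3,0,0,0],[1,0,0,0],[0,0,0,0],[0,0,0,0]]], grip=5)

```text
time: 5.8
eef_pos: [0.4714, 0.2198, 0.1251]
tcp_rot: [0.708, -0.0, -0.706, -0.0]
contact_force: [0.1, -0.4, 0.0]
opening: 0.584
```

```bash
python3 - <<'E'
from h import *
for n in ("scene","top"):
    im=optics.read_camera(n); cv2.imwrite(f"pics/{n}2.png",im)
    p=sensors.get_state()["eef_pos"]; print(p, proj(n,p),proj(n,p+[0,0,.019]))
    if n=="scene": crop(n,im,262,195,60,60,6,"s2.png")
E
```

```text
[0.47136313 0.21997517 0.12520935] [[259.65311931 193.94051654]] [[259.40151547 186.01373668]]
[0.47121088 0.22003151 0.12509804] [[224.3601148  216.17766585]] [[222.01587409 215.15473457]]
```

View pics/s2.png

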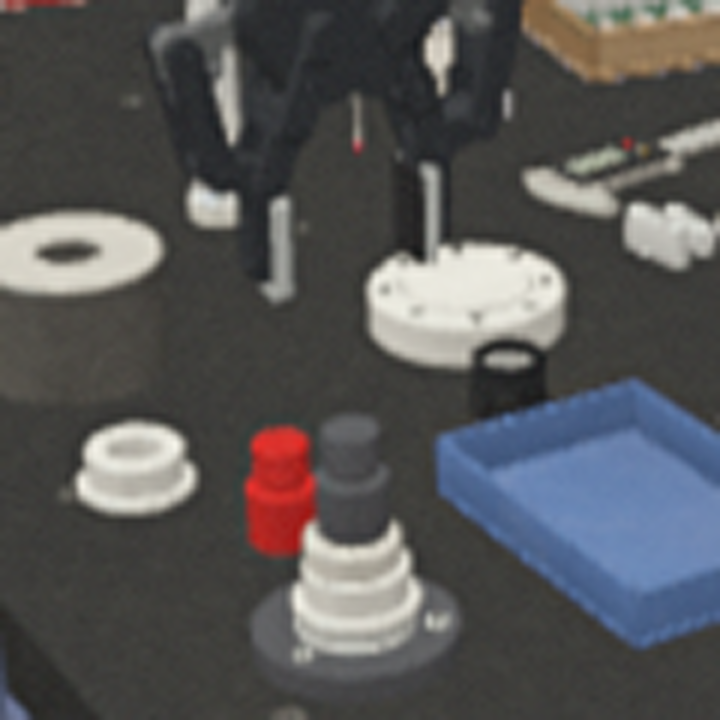

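View pics/top2.png

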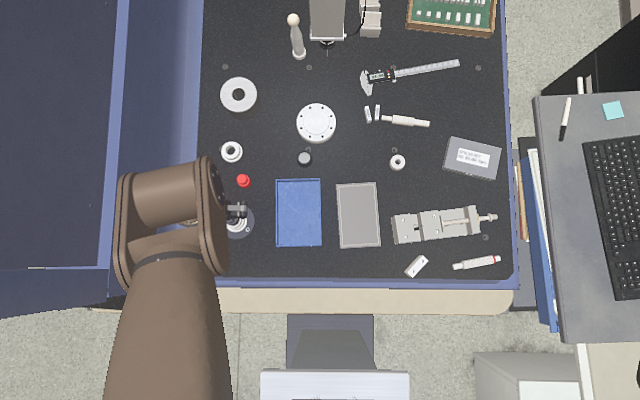

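```bash
python3 - <<'E'
from h import *
im=cv2.imread("pics/top2.png"); crop("top",im,235,210,30,30,12,"t2g.png")
p=np.array([.4713,.22,.1252])
for dy in(-.025,0,.025):
  for dz in(0,.03): print(dy,dz,proj("top",p+[0,dy,dz]))
E
```

```text
-0.025 0 [[237.11557828 216.20556784]]
-0.025 0.03 [[233.84272673 214.56943891]]
0 0 [[224.36573886 216.12725642]]
0 0.03 [[220.61320421 214.48789464]]
0.025 0 [[211.60106902 216.04980852]]
0.025 0.03 [[207.3669946  214.40716937]]
```

View pics/t2g.png

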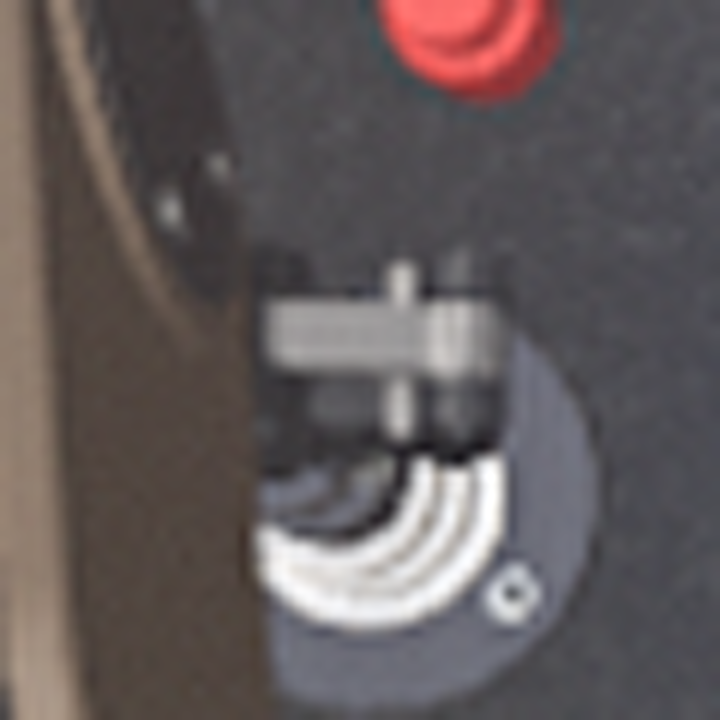

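Emit:
arm_command(increments=[[[1.5,0,0,0],[1.5,0,0,0],[1.5,0,0,0],[0,0,0,0]]])

```text
time: 6.4
eef_pos: [0.4684, 0.2195, 0.0761]
tcp_rot: [-0.705, 0.0, 0.709, -0.0]
contact_force: [0.5, -0.0, -0.1]
opening: 0.587
```

```bash
python3 - <<'E'
from h import *
for n in ("scene",):
    im=optics.read_camera(n); cv2.imwrite(f"pics/{n}3.png",im)
    p=sensors.get_state()["eef_pos"]; print(p, proj(n,p),proj(n,p+[0,0,.019]))
    crop(n,im,262,195,50,50,8,"s3.png")
E
```

```text
[0.46930616 0.21971251 0.07727472] [[260.80715061 213.7609333 ]] [[260.56815048 206.12511702]]
```

View pics/s3.png

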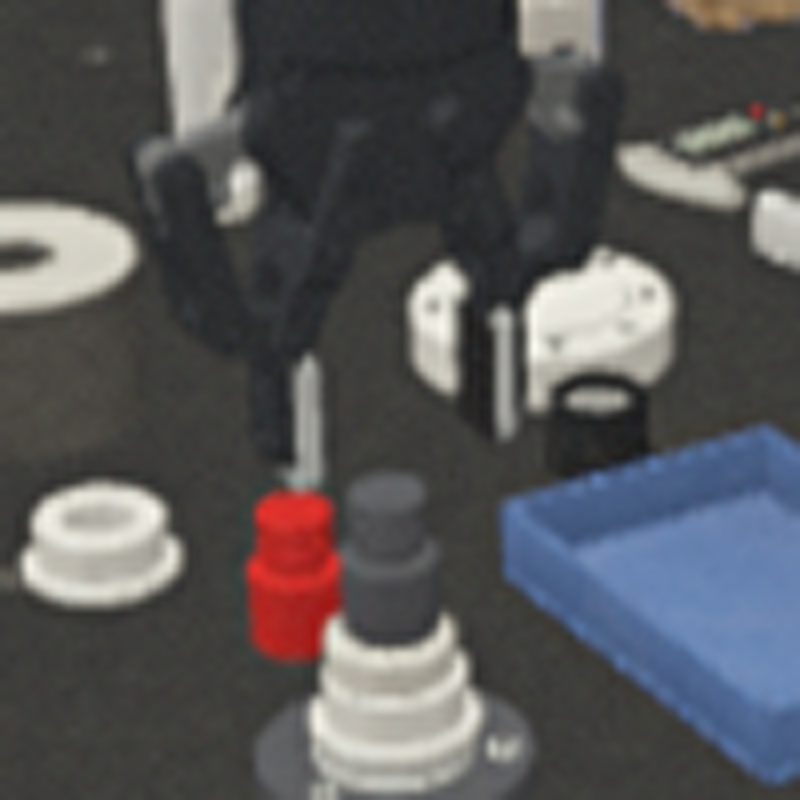

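```bash
python3 - <<'E'
from h import *
for z in (.077,.085,.1,.11):
    print(z,[np.round(((proj("scene",[.4693+dx,.2197+s*.025,z])[0]-[212,145])*8)) for s in(1,-1) for dx in (-.011,.011)])
E
```

```text
0.077 [array([327., 590.]), array([291., 557.]), array([489., 545.]), array([452., 514.])]
0.085 [array([326., 564.]), array([290., 531.]), array([489., 520.]), array([451., 488.])]
0.1 [array([324., 515.]), array([288., 482.]), array([488., 471.]), array([450., 441.])]
0.11 [array([323., 482.]), array([286., 450.]), array([487., 439.]), array([449., 408.])]
```

Emit:
arm_command(increments=[[[1.1,0,0,0],[1.1,0,0,0],[0,0,0,0]]], grip=4)

```text
time: 6.82
eef_pos: [0.4691, 0.2196, 0.0552]
tcp_rot: [-0.706, 0.0, 0.708, -0.0]
contact_force: [-0.3, 0.4, 0.3]
opening: 0.467
```

```bash
python3 - <<'E'
from h import *
for n in ("scene",):
    im=optics.read_camera(n); cv2.imwrite(f"pics/{n}4.png",im)
    p=sensors.get_state()["eef_pos"]; print(p, proj(n,p),proj(n,p+[0,0,.019]))
    crop(n,im,262,195,50,50,8,"s4.png")
E
```

```text
[0.46964014 0.21973757 0.0558374 ] [[260.99356803 222.17957285]] [[260.757794   214.67321182]]
```

View pics/s4.png

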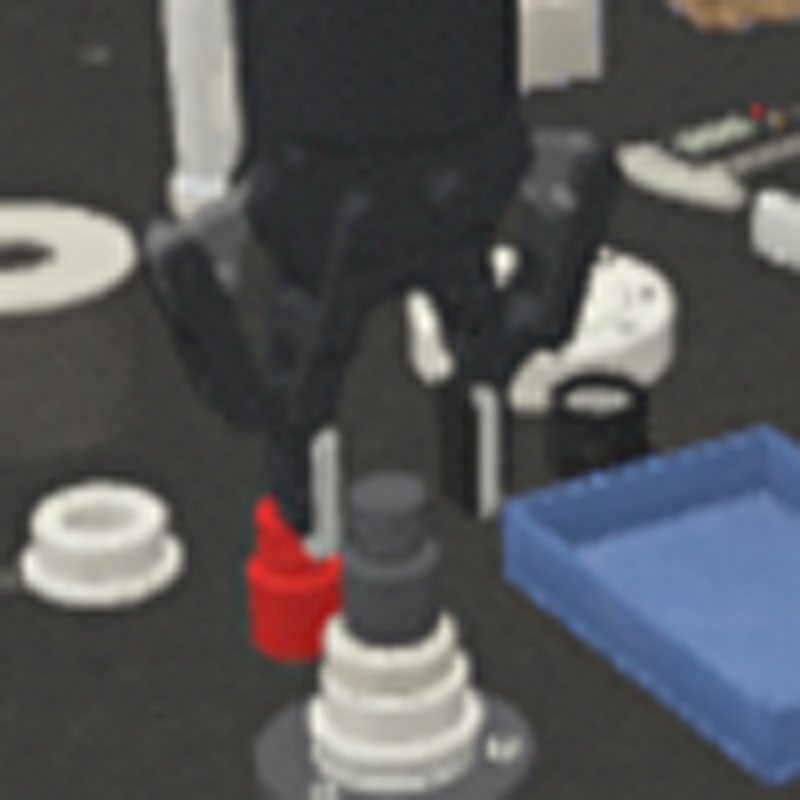

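Emit:
arm_command(increments=[[[0.3,0,0,0],[0,0,0,0],[0,0,0,0],[0,0,0,0],[0,0,0,0]]], grip=1.5, grip_force=40)

```text
time: 7.5
eef_pos: [0.4705, 0.2199, 0.0539]
tcp_rot: [0.707, -0.0, -0.707, -0.0]
contact_force: [-0.1, -0.2, 2.1]
opening: 0.229
```

```bash
python3 - <<'E'
from h import *
for n in ("scene",):
    im=optics.read_camera(n); cv2.imwrite(f"pics/{n}5.png",im)
    p=sensors.get_state(); print(p["eef_pos"],p["contact_force"],p["opening"]*85.4)
    crop(n,im,262,195,50,50,8,"s5.png")
E
```

```text
[0.47051648 0.21992844 0.05391742] [ 0.16239867 -0.91090519  2.78607041] 19.38255296046297
```

View pics/s5.png

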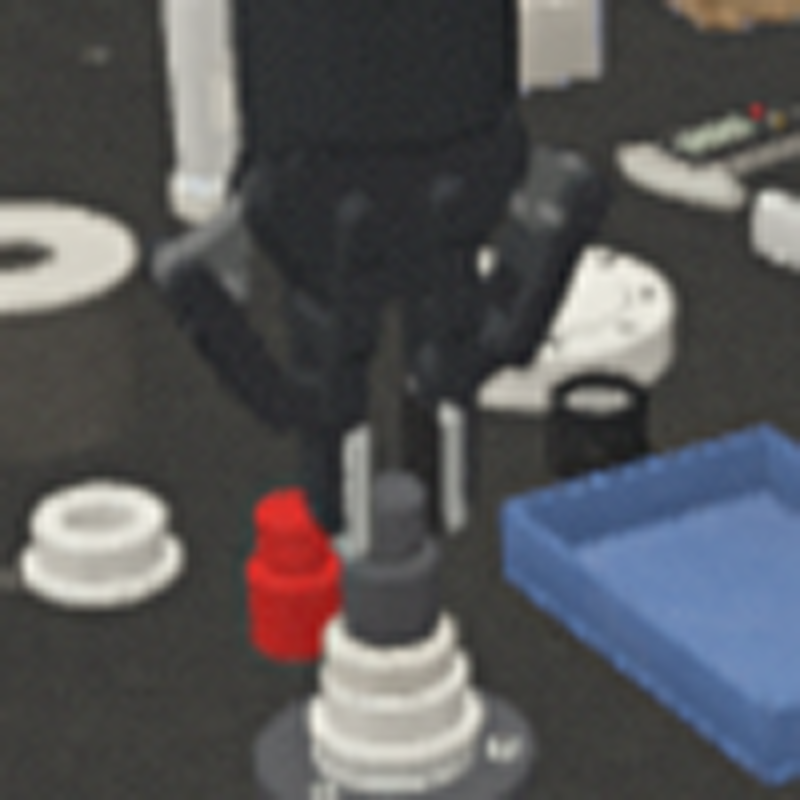

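Emit:
arm_command(increments=[[[-0.5,0,0,0],[-1.0,0,0,0],[-1.5,0,0,0],[-1.5,0,0,0],[0,0,0,0]]])

```text
time: 8.18
eef_pos: [0.4717, 0.2203, 0.1009]
tcp_rot: [0.709, 0.0, -0.706, -0.0]
contact_force: [0.5, 0.9, -1.6]
opening: 0.232
```

```bash
python3 - <<'E'
from h import *
for n in ("scene",):
    im=optics.read_camera(n); cv2.imwrite(f"pics/{n}6.png",im)
    p=sensors.get_state(); print(p["eef_pos"],p["contact_force"],p["opening"]*85.4)
    crop(n,im,262,195,50,50,8,"s6.png")
E
```

```text
[0.47082969 0.22007715 0.09975177] [ 0.06810747 -0.46932017 -2.24579423] 19.517390369298635
```

View pics/s6.png

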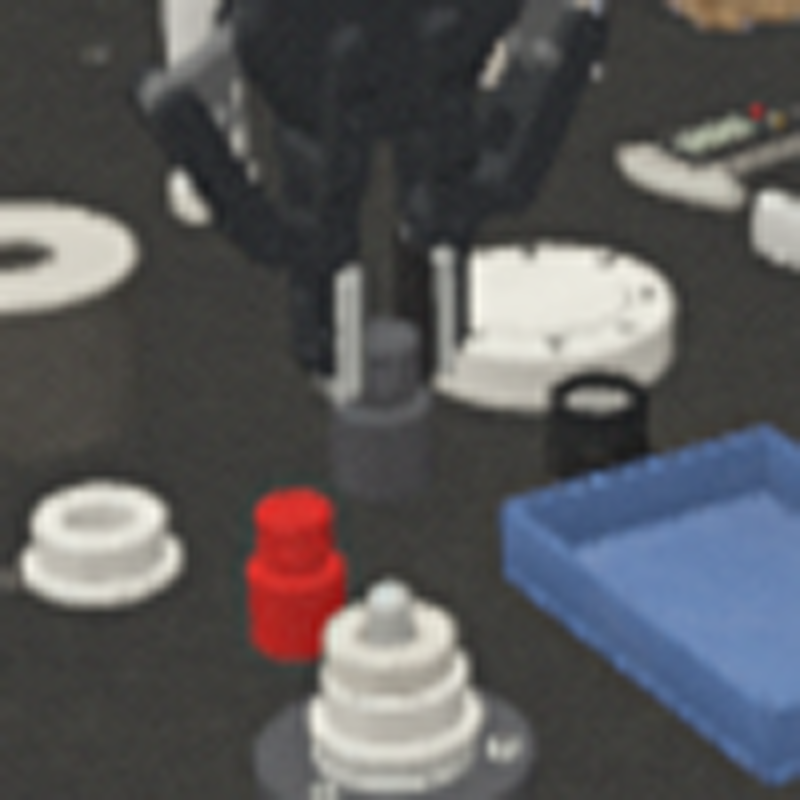

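Emit:
arm_command(increments=[[[-2.5,0,0,0],[-2.0,1.0,-0.2,0],[0,3.3,-0.65,0],[0,3.3,-0.65,0],[0,3.3,-0.65,0],[0,3.3,-0.65,0],[0,3.3,-0.65,0],[0,3.3,-0.65,0],[0,3.3,-0.65,0],[0,3.5,-0.75,0],[2,0,0,0],[2.5,0,0,0],[2.5,0,0,0],[2.5,0,0,0],[1.0,0,0,0],[0,0,0,0],[0,0,0,0]]])

```text
time: 10.35
eef_pos: [0.5259, -0.0564, 0.0396]
tcp_rot: [0.708, -0.0, -0.706, 0.0]
contact_force: [0.8, 1.1, -0.9]
opening: 0.227
```

```bash
python3 - <<'E'
from h import *
for n in ("scene","top"):
    im=optics.read_camera(n); cv2.imwrite(f"pics/{n}7.png",im)
    p=sensors.get_state(); print(p["eef_pos"],p["contact_force"],p["opening"]*85.4)
    if n=="scene":crop(n,im,345,195,60,50,7,"s7.png")
    else: crop(n,im,345,205,60,50,6,"t7.png")
E
```

```text
[ 0.52606727 -0.0564192   0.03977518] [-0.13479349 -0.04370533 -1.03004721] 19.34922297018827
[ 0.5260775  -0.05639731  0.03979941] [ 0.99817466  0.744392   -1.42124004] 19.68805706322316
```

View pics/s7.png

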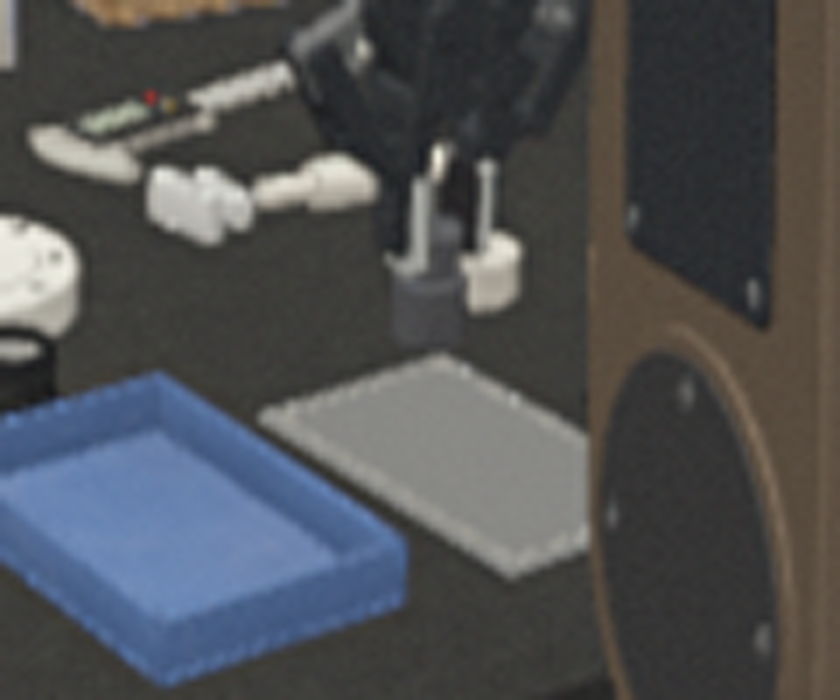

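View pics/t7.png

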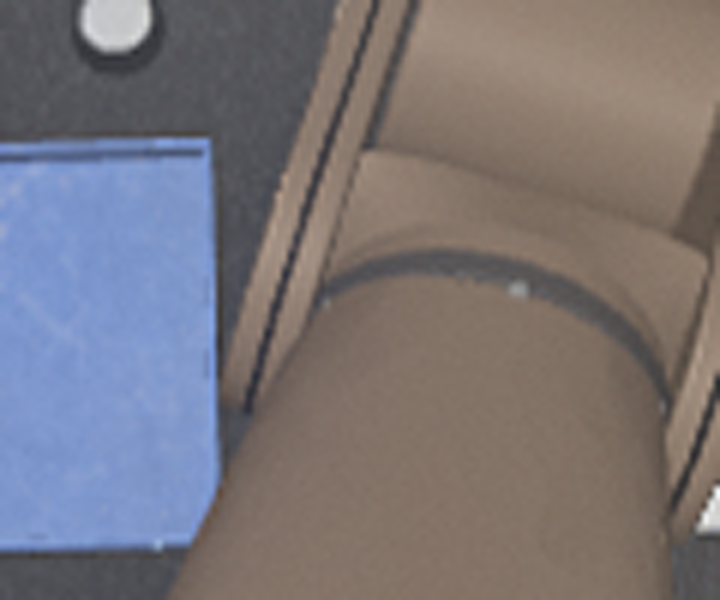

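```bash
python3 - <<'E'
from h import *
f=lambda p:np.round((proj("scene",p)[0]-[285,145])*7)
print(f([.526,-.056,.036]),f([.526,-.056,.058]),f([.526,-.056,.003]))
print([f([.49+a*np.cos(.07)-b*np.sin(.07),-.059+a*np.sin(.07)+b*np.cos(.07),.003]) for a in(-.073,.073) for b in(-.046,.046)])
E
```

```text
[427. 338.] [430. 284.] [423. 417.]
[array([715., 497.]), array([524., 569.]), array([453., 350.]), array([267., 411.])]
```

Emit:
arm_command(increments=[[[1.3,0,0,0],[1.3,0,0,0],[0.3,0,0,0],[0.3,0,0,0],[0,0,0,0],[0,0,0,0]]])

```text
time: 11.2
eef_pos: [0.5256, -0.0562, 0.007]
tcp_rot: [0.708, -0.0, -0.707, -0.0]
contact_force: [-1.1, -0.2, 1.5]
opening: 0.229
```

Emit:
arm_command(increments=[[[0,0,0,0],[0,0,0,0],[0,0,0,0],[-1.0,0,0,0],[-2.0,0,0,0],[-3,0,0,0],[-3,0,0,0],[-3,0,0,0],[0,-3,0.6,0],[0,-3,0.6,0],[0,-3,0.6,0],[0,-3,0.6,0],[0,-3,0.6,0]]], grip=4)

```text
time: 12.82
eef_pos: [0.495, 0.0948, 0.1274]
tcp_rot: [0.708, -0.0, -0.707, -0.0]
contact_force: [-0.6, 0.7, -0.7]
opening: 0.473
```

```bash
python3 - <<'E'
from h import *
for n in ("scene","top"):
    im=optics.read_camera(n); cv2.imwrite(f"pics/{n}8.png",im)
    p=sensors.get_state(); print(p["eef_pos"],p["contact_force"],p["opening"]*85.4)
    if n=="scene":
      crop(n,im,345,195,60,50,7,"s8.png")
      crop(n,im,262,225,40,40,8,"s8b.png")
    else: crop(n,im,345,205,60,50,6,"t8.png")
f=lambda p:np.round((proj("scene",p)[0]-[222,185])*8)
for p in ([.469,.2195,.064],[.469,.2195,.05],[.469,.2195,.038],[.469,.2195,.012]): print(f(p))
E
```

```text
[0.49402036 0.09756869 0.12721081] [-1.05163894  1.57303812  0.11366445] 39.97823886055518
[0.49452765 0.09589959 0.12716642] [ 0.11719162 -0.99853034 -0.57042134] 39.94313786957776
[313. 272.]
[314. 316.]
[316. 354.]
[318. 433.]
```

View pics/s8.png

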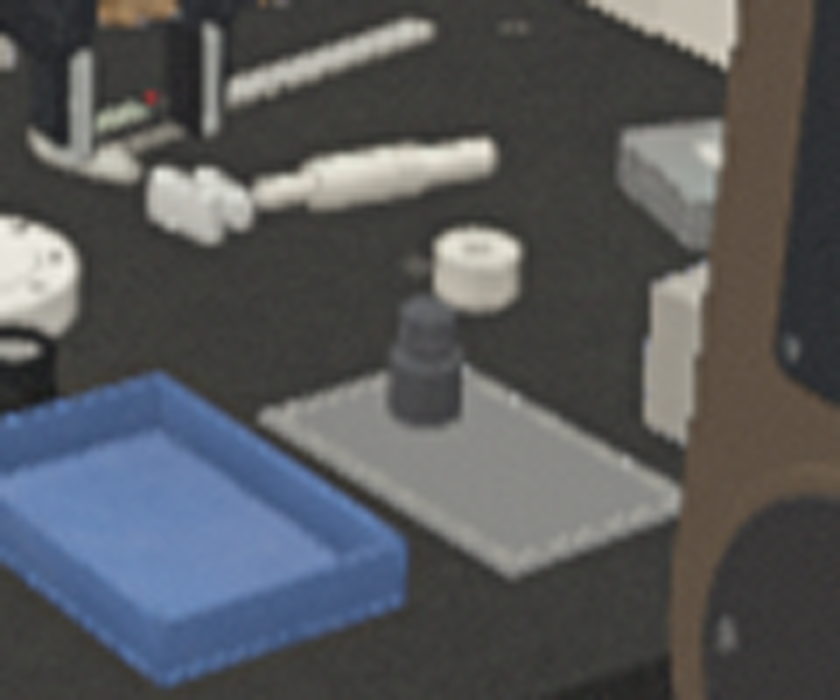

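View pics/s8b.png

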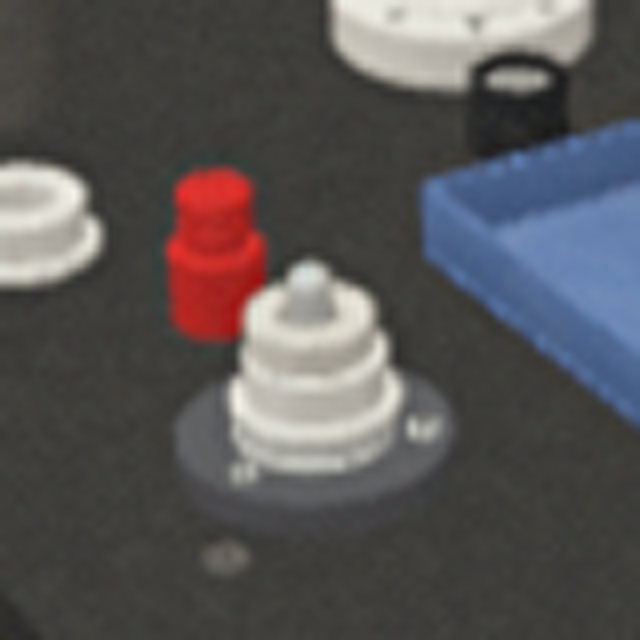

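View pics/t8.png

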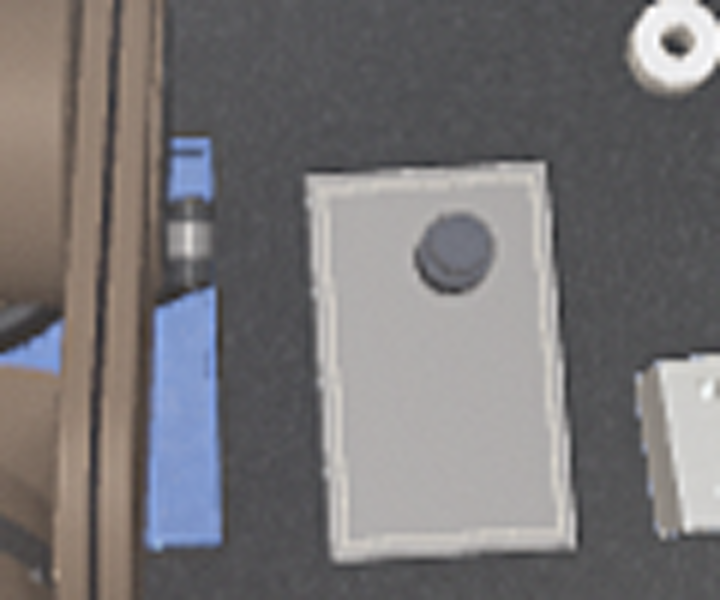

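```bash
python3 - <<'E'
from h import *
from scipy.optimize import least_squares
# near inner corners, crop offset (212,145) k=8
for nm,tcp,w,L,Rr in (("s3",[.4693,.2197,.0773],.05,(318,487),(505,440)),("s4",[.4696,.2197,.0558],.04,(333,556),(493,517)),("s6",[.4708,.2201,.0998],.0195,(352,401),(446,377))):
    t=np.array(tcp)
    def res(v):
        r=[]
        for s,o in((1,L),(-1,Rr)):
            q=proj("scene",t+[-.011+v[0],s*(w/2)+v[1],v[2]])[0]; r+=list((q-[212,145])*8-o)
        r+=[v[0]*2000] 
        return r
    s=least_squares(res,[0,0,.03]); print(nm,s.x*1000,s.fun.round(1))
im=cv2.imread("pics/top8.png")
c=np.array([360.5,197.5]); print(fit("top",c,[(.014,.003,.0285),(.011,.031,.047)],(.52,-.06)))
E
```

```text
s3 [-0.55332062 -1.56669352 31.59052762] [ 11.   -2.3 -11.5   2.1  -1.1]
s4 [-0.56933128 -1.42876901 30.58331377] [ 14.5  -2.  -15.1   1.8  -1.1]
s6 [-0.28691256  0.44236965 31.31113042] [ 14.4  -4.  -14.7   3.9  -0.6]
(array([ 0.52615165, -0.056887  ]), np.float64(148.921875))
```

Emit:
arm_command(increments=[[[0,-3.05,0.6,0],[0,-3.05,0.6,0],[0,-3.05,0.6,0],[0,-3.05,0.6,0],[2.5,0,0,0],[2.5,0,0,0],[2.0,0,0,0],[2.0,0,0,0],[0,0,0,0],[0,0,0,0]]], grip=5)

```text
time: 14.18
eef_pos: [0.4721, 0.2157, 0.0376]
tcp_rot: [0.708, -0.0, -0.707, -0.0]
contact_force: [-0.2, 0.1, 0.8]
opening: 0.587
```

```bash
python3 - <<'E'
from h import *
for n in ("scene","top"):
    im=optics.read_camera(n); cv2.imwrite(f"pics/{n}9.png",im)
    p=sensors.get_state(); print(p["eef_pos"],p["contact_force"],p["opening"]*85.4)
    if n=="scene":
      crop(n,im,262,215,40,40,9,"s9.png")
E
```

```text
[0.47225591 0.2158232  0.03781735] [0.11049999 0.4810713  0.65076265] 50.16610405692501
[0.47226304 0.21591133 0.03786875] [0.63323722 0.70434511 0.70179478] 49.802796223647036
```

View pics/s9.png

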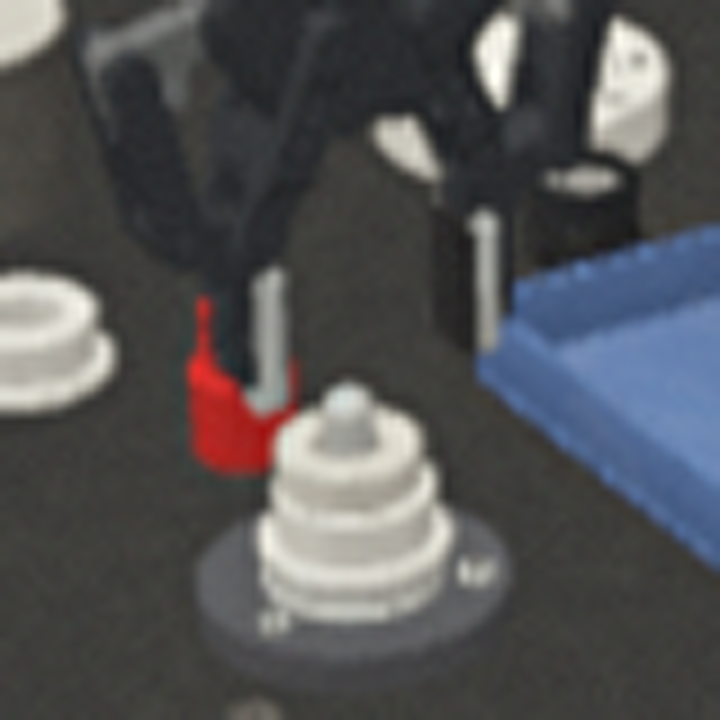

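Emit:
arm_command(increments=[[[0.8,-0.3,0.1,0],[0.9,0,0,0],[0.6,0,0,0],[0,0,0,0],[0,0,0,0]]], grip=4.6)

```text
time: 14.9
eef_pos: [0.4702, 0.2189, 0.0135]
tcp_rot: [-0.707, 0.0, 0.707, 0.0]
contact_force: [0.9, -0.5, -0.1]
opening: 0.537
```

```bash
python3 - <<'E'
from h import *
for n in ("scene",):
    im=optics.read_camera(n); cv2.imwrite(f"pics/{n}10.png",im)
    p=sensors.get_state(); print(p["eef_pos"],p["contact_force"],p["opening"]*85.4)
    if n=="scene":
      crop(n,im,262,220,35,35,11,"s10.png")
E
```

```text
[0.47033831 0.21891805 0.0136964 ] [-0.38512802  0.55114225 -0.95535707] 46.116985799650685
```

View pics/s10.png

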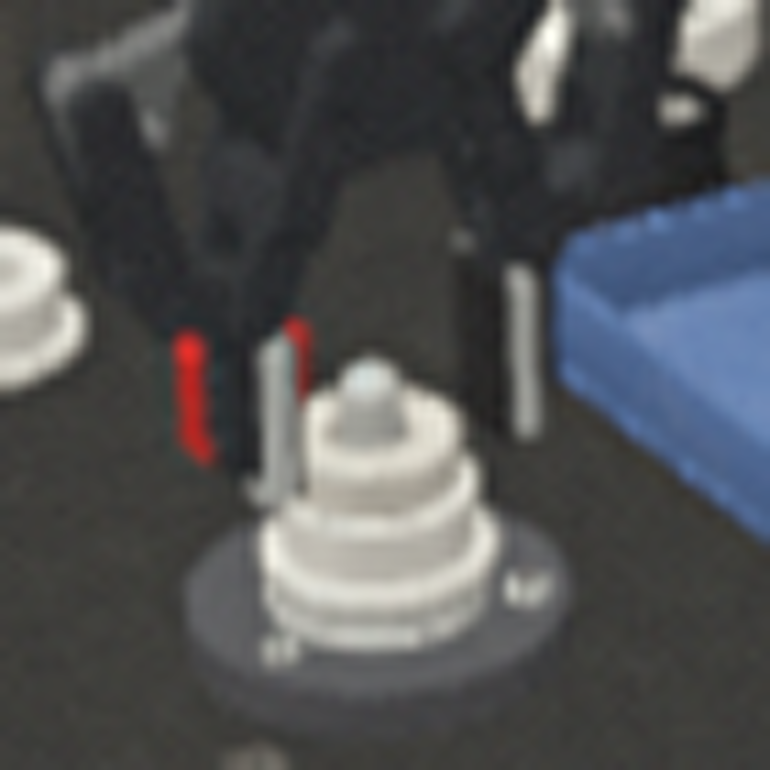

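Emit:
arm_command(increments=[[[0.2,0,0,0],[0,0,0,0],[0,0,0,0],[0,0,0,0],[0,0,0,0]]], grip=3.0, grip_force=40)

```text
time: 15.58
eef_pos: [0.4708, 0.2191, 0.0134]
tcp_rot: [0.707, -0.0, -0.707, -0.0]
contact_force: [-3.3, -0.7, 8.5]
opening: 0.407
```

```bash
python3 - <<'E'
from h import *
for n in ("scene",):
    im=optics.read_camera(n); cv2.imwrite(f"pics/{n}11.png",im)
    p=sensors.get_state(); print(p["eef_pos"],p["contact_force"],p["opening"]*85.4)
    if n=="scene":
      crop(n,im,262,220,35,35,11,"s11.png")
E
```

```text
[0.47077747 0.21913491 0.01338436] [-3.07884761 -1.6082492   8.07526382] 35.11967503093629
```

View pics/s11.png

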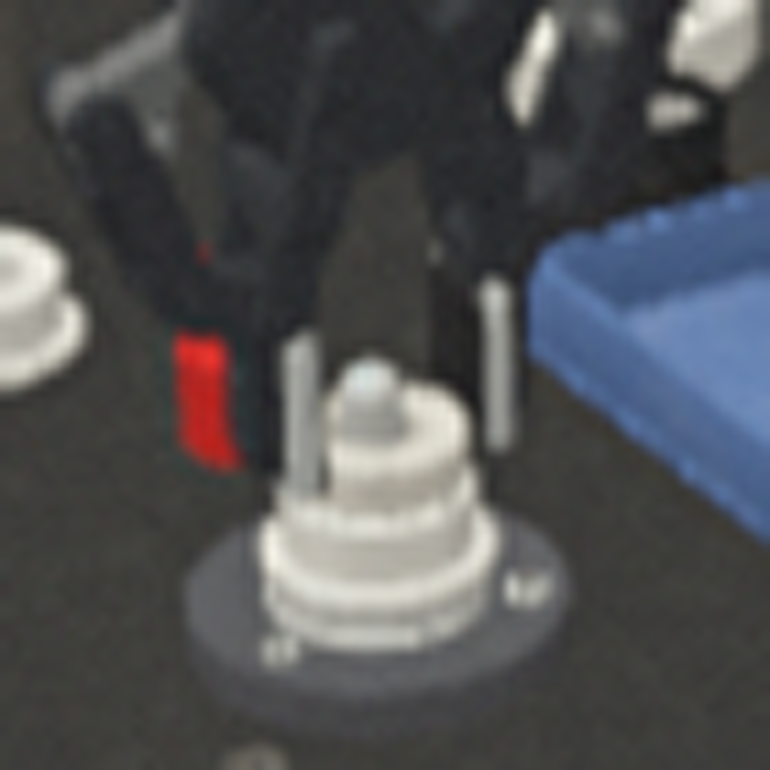

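Emit:
arm_command(increments=[[[-0.4,0,0,0],[-0.8,0,0,0],[-1.5,0,0,0],[-2.0,0,0,0],[0,0,0,0]]])

```text
time: 16.25
eef_pos: [0.472, 0.2194, 0.061]
tcp_rot: [0.709, 0.0, -0.705, -0.001]
contact_force: [0.1, 0.2, -1.2]
opening: 0.407
```

```bash
python3 - <<'E'
from h import *
for n in ("scene",):
    im=optics.read_camera(n); cv2.imwrite(f"pics/{n}12.png",im)
    p=sensors.get_state(); print(p["eef_pos"],p["contact_force"],p["opening"]*85.4)
    if n=="scene":
      crop(n,im,262,210,40,45,8,"s12.png")
E
```

```text
[0.47098948 0.21908343 0.05973101] [-0.72801977 -0.24714467 -1.08567256] 34.633223654218106
```

View pics/s12.png

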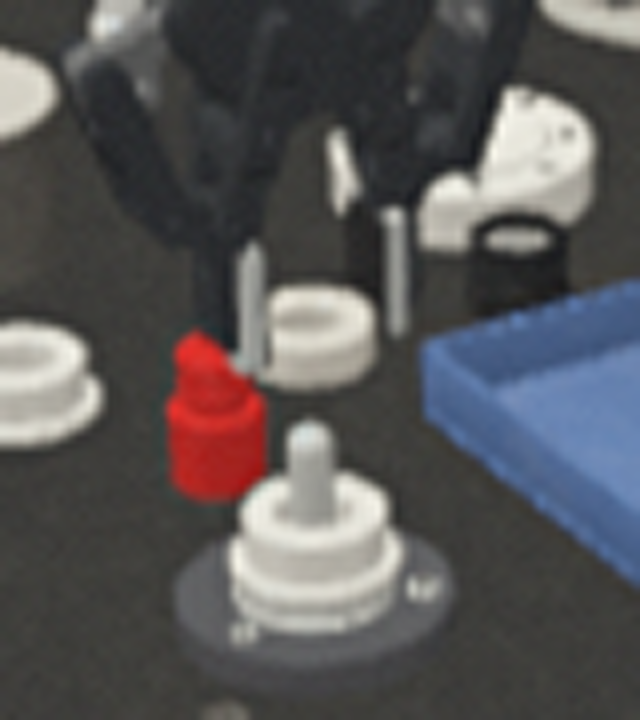

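Emit:
arm_command(increments=[[[-2.0,0,0,0],[-2.0,1.0,0,0],[0,3.4,0.23,0],[0,3.4,0.23,0],[0,3.4,0.23,0],[0,3.4,0.23,0],[0,3.4,0.23,0],[0,3.4,0.23,0],[0,3.4,0.23,0],[0,3.3,0.2,0],[2.5,0,0,0],[2.5,0,0,0],[2.5,0,0,0],[2.0,0,0,0],[0.5,0,0,0],[0,0,0,0],[0,0,0,0]]])

```text
time: 18.42
eef_pos: [0.4527, -0.0624, -0.0006]
tcp_rot: [0.708, -0.0, -0.707, 0.0]
contact_force: [-0.3, 0.1, -0.5]
opening: 0.406
```

```bash
python3 - <<'E'
from h import *
for n in ("scene",):
    im=optics.read_camera(n); cv2.imwrite(f"pics/{n}13.png",im)
    p=sensors.get_state(); print(p["eef_pos"],p["contact_force"],p["opening"]*85.4)
    if n=="scene":
      crop(n,im,345,195,50,45,8,"s13.png")
E
```

```text
[ 0.45278358 -0.06240371 -0.00054833] [0.11766478 0.50677867 0.10612604] 34.65208393049009
```

View pics/s13.png

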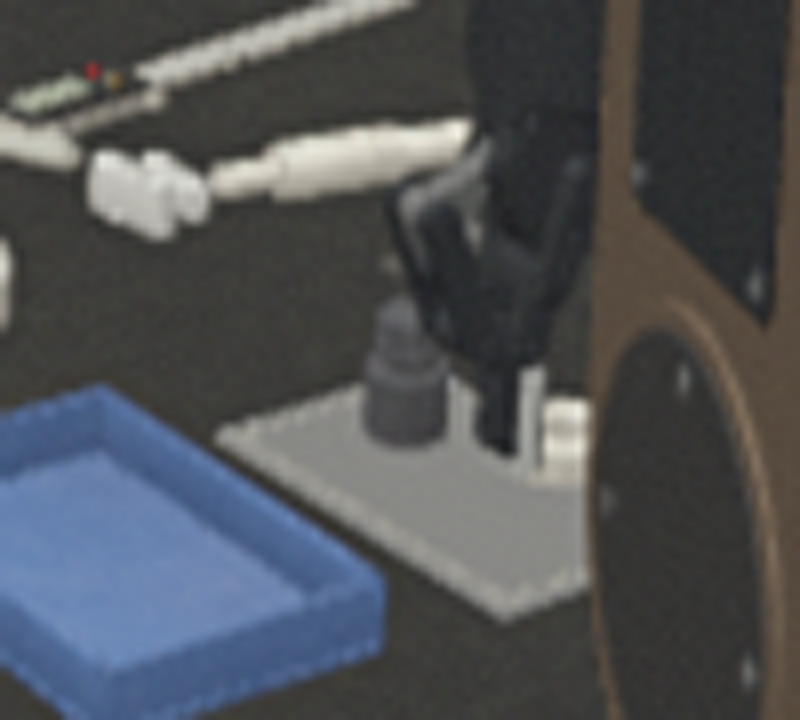

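Above the mat at the spacer spot, weight clear. Lower gently.

Emit:
arm_command(increments=[[[0.8,0,0,0],[0.7,0,0,0],[0.3,0,0,0],[0.2,0,0,0],[0,0,0,0],[0,0,0,0]]])

```text
time: 19.23
eef_pos: [0.4521, -0.0622, -0.0214]
tcp_rot: [0.707, -0.0, -0.707, -0.0]
contact_force: [-0.4, -0.1, -0.4]
opening: 0.407
```

Emit:
arm_command(increments=[[[0.15,0,0,0],[0,0,0,0]]])

```text
time: 19.48
eef_pos: [0.4522, -0.0622, -0.0216]
tcp_rot: [-0.707, -0.0, 0.708, 0.0]
contact_force: [-4.5, 0.9, 9.9]
opening: 0.409
```

Emit:
arm_command(increments=[[[0,0,0,0],[0,0,0,0],[-0.5,0,0,0],[-2.0,0,0,0],[-3,0,0,0],[-3,0,0,0],[-2,0,0,0],[0,-3.2,-0.2,0],[0,-3.2,-0.2,0],[0,-3.2,-0.2,0],[0,-3.2,-0.2,0],[0,-3.2,-0.2,0],[0,0,0,0]]], grip=4.8)

```text
time: 21.1
eef_pos: [0.4618, 0.0993, 0.0821]
tcp_rot: [-0.707, -0.001, 0.707, -0.001]
contact_force: [0.6, 0.2, 0.5]
opening: 0.562
```

```bash
python3 - <<'E'
from h import *
for n in ("scene","top"):
    im=optics.read_camera(n); cv2.imwrite(f"pics/{n}14.png",im)
    p=sensors.get_state(); print(p["eef_pos"],p["contact_force"],p["opening"]*85.4)
    if n=="scene":
      crop(n,im,345,195,50,45,8,"s14.png")
    else: 
      crop(n,im,345,205,60,50,6,"t14.png")
E
```

```text
[0.46186338 0.09833204 0.08207035] [ 0.20435984 -0.28115345 -0.41109186] 47.883699203503554
[0.46188858 0.09773607 0.08202728] [0.13187089 0.60161906 0.32018962] 48.20698352183149
```

View pics/s14.png

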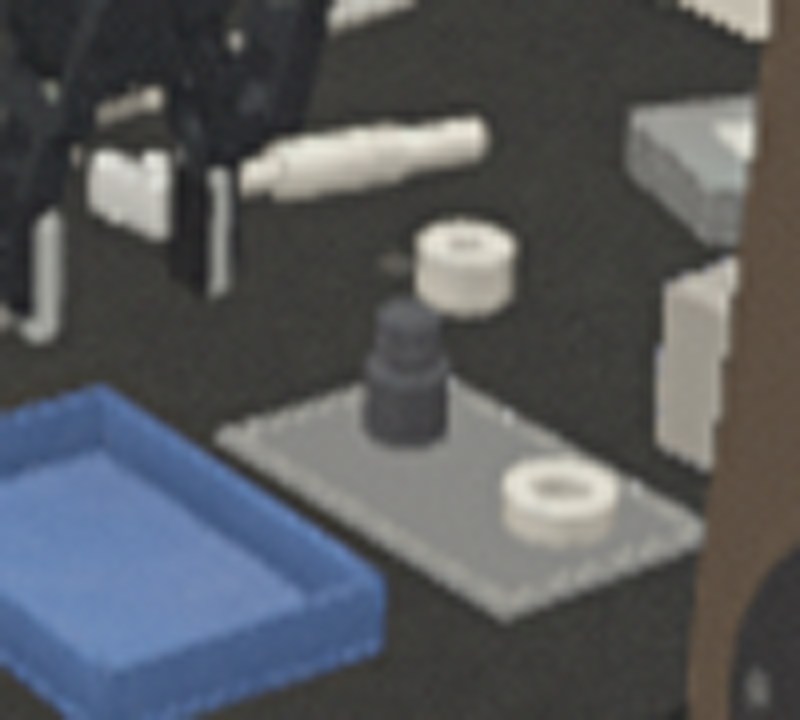

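View pics/t14.png

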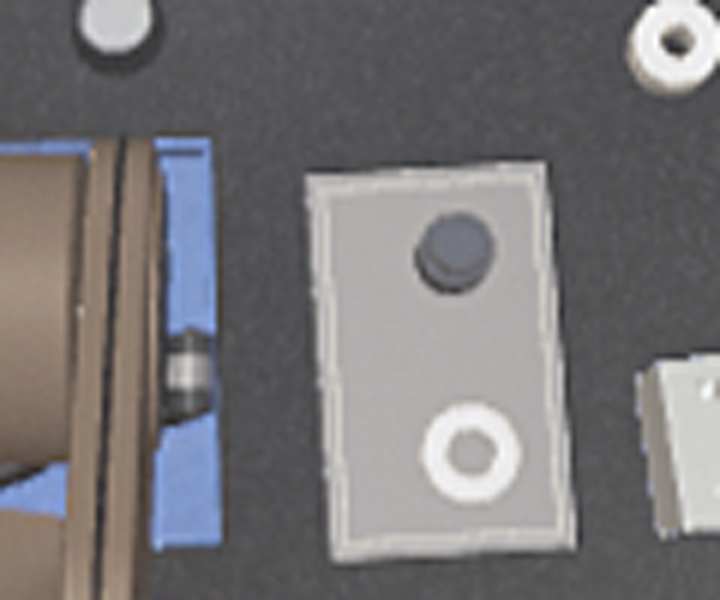

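Emit:
arm_command(increments=[[[0,-3.0,-0.23,0],[0,-3.0,-0.23,0],[0,-3.0,-0.23,0],[0,-3.1,-0.2,0],[2.0,0,0,0],[2.0,0,0,0],[1.5,0,0,0],[0,0,0,0],[0,0,0,0]]], grip=5.2)

```text
time: 22.32
eef_pos: [0.4716, 0.2186, 0.0277]
tcp_rot: [0.707, -0.0, -0.707, -0.0]
contact_force: [-0.0, -0.0, -0.7]
opening: 0.605
```

Emit:
arm_command(increments=[[[1.0,0,0.05,0],[1.0,0,0,0],[0.5,0,0,0],[0,0,0,0],[0,0,0,0]]])

```text
time: 22.95
eef_pos: [0.4706, 0.219, 0.0021]
tcp_rot: [0.707, -0.0, -0.707, -0.0]
contact_force: [0.5, -0.3, -0.5]
opening: 0.609
```

```bash
python3 - <<'E'
from h import *
for n in ("scene",):
    im=optics.read_camera(n); cv2.imwrite(f"pics/{n}15.png",im)
    p=sensors.get_state(); print(p["eef_pos"],p["contact_force"],p["opening"]*85.4)
    crop(n,im,262,220,35,35,11,"s15.png")
E
```

```text
[0.47069205 0.21898496 0.00227424] [ 0.05601571  1.32830831 -0.28330086] 52.236318048428764
```

View pics/s15.png

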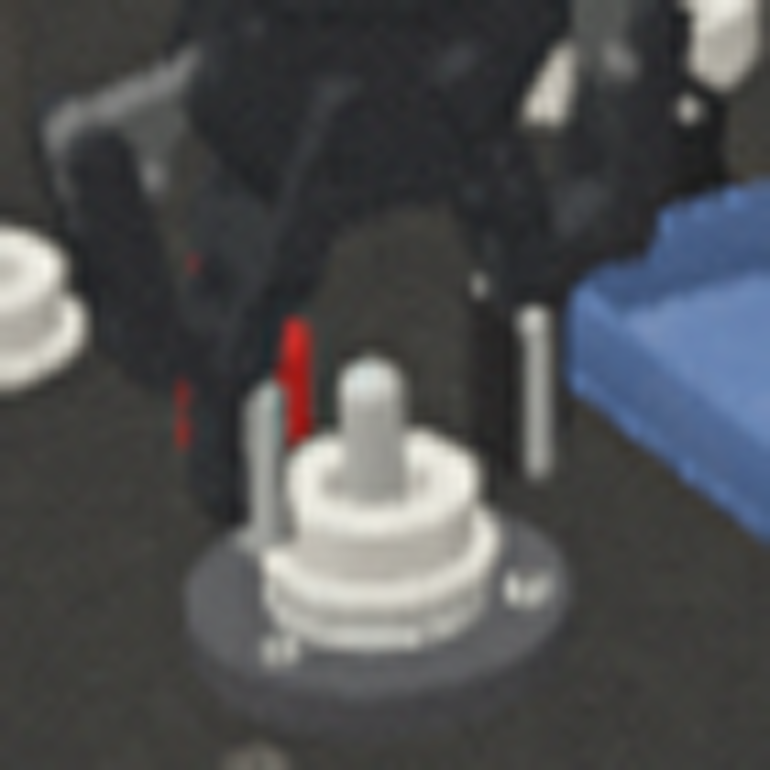

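Emit:
arm_command(increments=[[[0,0,0,0],[0,0,0,0],[0,0,0,0],[0,0,0,0],[-0.4,0,0,0],[-0.8,0,0,0],[-1.5,0,0,0],[-1.5,0,0,0],[0,0,0,0]]], grip=3.4, grip_force=50)

```text
time: 24.12
eef_pos: [0.4721, 0.2193, 0.0463]
tcp_rot: [0.709, 0.0, -0.706, -0.0]
contact_force: [-0.3, -0.1, 0.4]
opening: 0.44
```

```bash
python3 - <<'E'
from h import *
for n in ("scene",):
    im=optics.read_camera(n); cv2.imwrite(f"pics/{n}16.png",im)
    p=sensors.get_state(); print(p["eef_pos"],p["contact_force"],p["opening"]*85.4)
    crop(n,im,262,210,40,45,8,"s16.png")
E
```

```text
[0.47123789 0.2190861  0.04524038] [ 0.07383924 -0.63291373 -1.12111452] 37.44873860496632
```

View pics/s16.png

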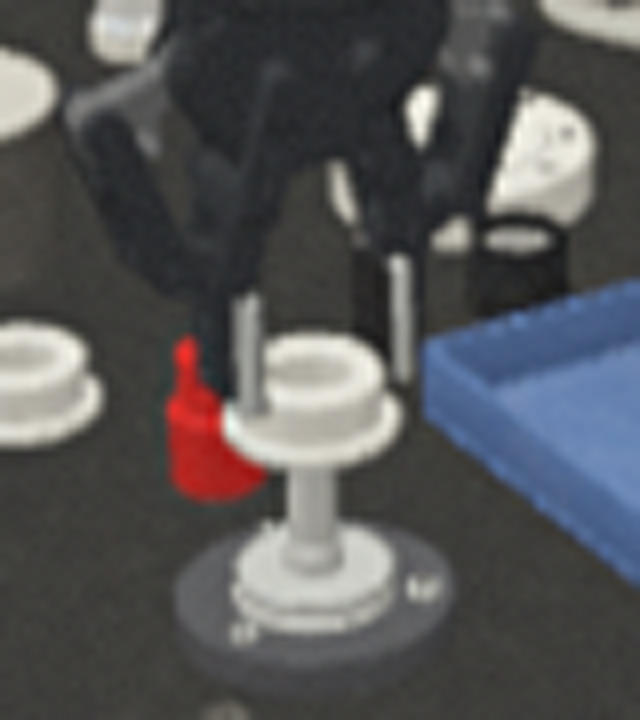

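Emit:
arm_command(increments=[[[-1.5,0,0,0],[-1.5,0,0,0],[0,3.0,-0.4,0],[0,3.6,-0.4,0],[0,3.6,-0.5,0],[0,3.6,-0.5,0],[1.5,0,0,0],[2.0,0,0,0],[2.0,0,0,0],[1.5,0,0,0],[0.8,0,0,0],[0.5,0,0,0],[0,0,0,0],[0,0,0,0]]])

```text
time: 25.92
eef_pos: [0.489, 0.0809, -0.0084]
tcp_rot: [0.708, -0.0, -0.707, -0.0]
contact_force: [0.4, -0.1, -0.3]
opening: 0.437
```

```bash
python3 - <<'E'
from h import *
for n in ("scene",):
    im=optics.read_camera(n); cv2.imwrite(f"pics/{n}17.png",im)
    p=sensors.get_state(); print(p["eef_pos"],p["contact_force"],p["opening"]*85.4)
    crop(n,im,305,200,50,45,8,"s17.png")
E
```

```text
[ 0.488995    0.08085937 -0.00834941] [ 1.14966603  0.11377167 -0.50889637] 37.81892744004498
```

View pics/s17.png

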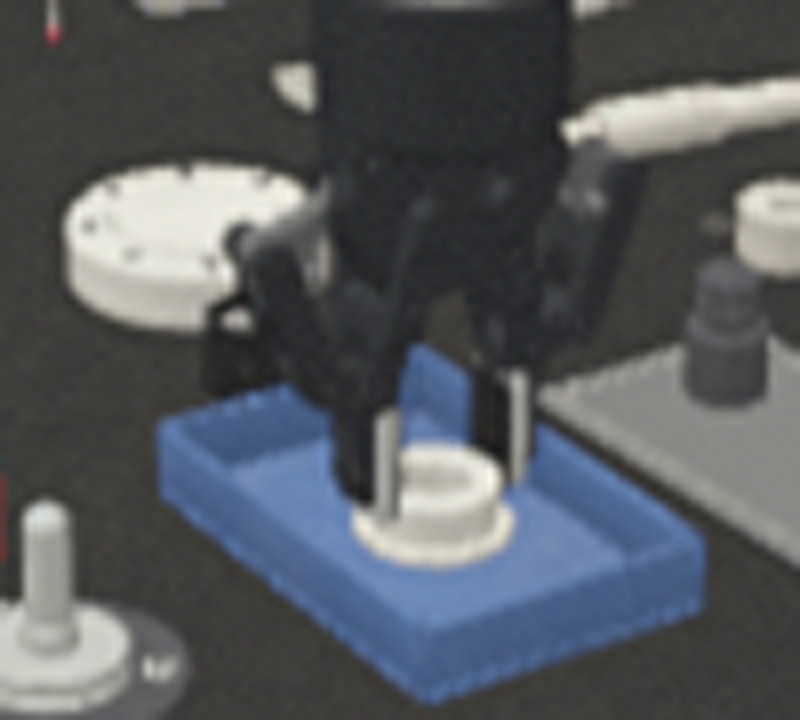

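Inside the tray, a few mm to go.

Emit:
arm_command(increments=[[[0.3,0,0,0],[0.2,0,0,0],[0.15,0,0,0],[0,0,0,0]]])

```text
time: 26.48
eef_pos: [0.4884, 0.0808, -0.0141]
tcp_rot: [-0.707, 0.0, 0.708, -0.0]
contact_force: [-5.3, -0.5, 10.2]
opening: 0.445
```

Emit:
arm_command(increments=[[[0,0,0,0],[0,0,0,0],[-0.6,0,0,0],[-2.0,0,0,0],[-3,0,0,0],[-3,0,0,0],[-2,-2,-2,0],[0,-2.8,-2.5,0],[0,-2.8,-2.5,0],[0,-2.8,-2.5,0],[0,-2.8,-2.5,0],[0,-2.6,-2.6,0],[0,0,0,0],[0,0,0,0]]], grip=5.0)

```text
time: 28.22
eef_pos: [0.6337, 0.2385, 0.0901]
tcp_rot: [-0.707, 0.0, 0.708, -0.0]
contact_force: [0.1, 0.0, 0.6]
opening: 0.589
```

```bash
python3 - <<'E'
from h import *
for n in ("scene","top"):
    im=optics.read_camera(n); cv2.imwrite(f"pics/{n}18.png",im)
    p=sensors.get_state(); print(p["eef_pos"],p["contact_force"],p["opening"]*85.4,p["qpos"])
    if n=="scene": crop(n,im,250,190,60,50,7,"s18.png")
E
```

```text
[0.63356242 0.23821044 0.09018188] [ 0.55230998 -0.32938967 -0.55419595] 49.99218510381546 [ 2.10085218e-01  3.96002143e-01  1.65297720e+00 -2.12111382e-04
  1.09396600e+00  1.78144528e+00]
[0.63362004 0.2380759  0.09034604] [ 0.04364244 -0.88862605 -0.49669287] 50.11475177959018 [ 2.09859972e-01  3.95655059e-01  1.65311382e+00 -1.83007224e-04
  1.09385823e+00  1.78147475e+00]
```

View pics/s18.png

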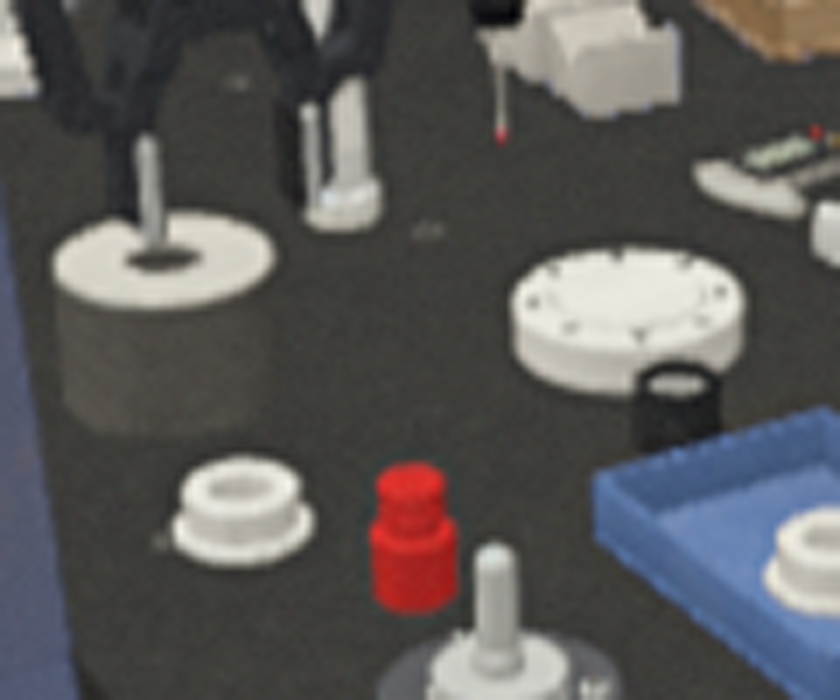

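View pics/top18.png

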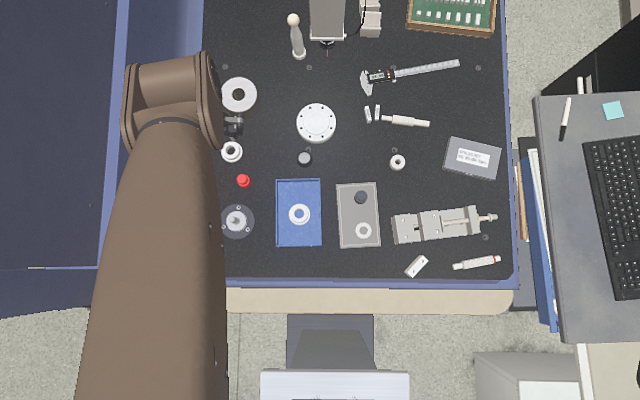

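View pics/scene18.png

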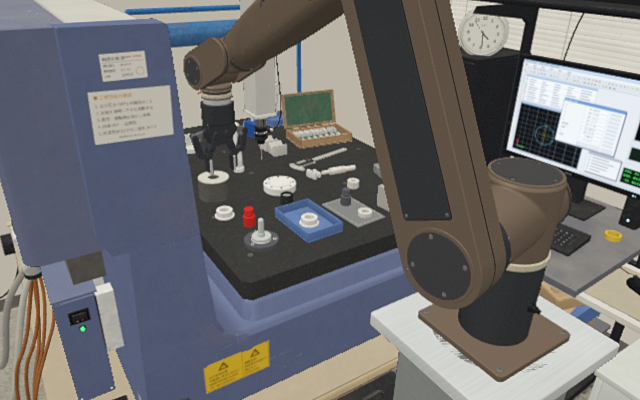

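```bash
python3 - <<'E'
from h import *
f=lambda p:np.round((proj("scene",p)[0]-[190,140])*7)
print(f([.6336,.238,.0902+.0305]),f([.6336-.011,.238+.027,.0902+.0305]),f([.6336-.011,.238-.027,.0902+.0305]))
S=cv2.imread("pics/scene18.png"); T=cv2.imread("pics/top18.png")
for th in(110,140):
    print(fit("scene",blob(S.min(2)>th,(224,219))[0],BUSH,(.63,.24))[0])
# measured bush in tray & spacer: known FK positions as calibration
SP=[(.018,.003,.015)]; TB=[(.024,.003,.007),(.020,.007,.021)]
for n,im,sb,ss in(("scene",S,(310,228),(365,217)),("top",T,(292,214),(356,231))):
    for nm,s,pt,p0 in(("bush",sb,TB,(.489,.081)),("spacer",ss,SP,(.452,-.062))):
        g=im.min(2)
        th=170
        try:
            c,a=blob(g>th,s); print(n,nm,c,a,*fit(n,c,pt,p0))
        except Exception as e: print(n,nm,e)
E
```

```text
[223. 222.] [162. 249.] [309. 217.]
[0.63801709 0.23771093]
[0.63813353 0.2376201 ]
scene bush [294.86371789 198.90894016] 229157 [0.60935818 0.04877259] 202.578125
scene spacer [294.86371789 198.90894016] 229157 [0.6116558  0.04741607] 122.734375
top bush [299.07608696 213.96195652] 368 [0.48962398 0.08073303] 361.25
top spacer [362.97826087 230.05652174] 230 [ 0.4539661  -0.06265316] 217.796875
```

```bash
python3 - <<'E'
from h import *
S=cv2.imread("pics/scene18.png")
TB=[(.024,.003,.007),(.020,.007,.021)]
g=S.astype(int)
m=((g.min(2)>110)&(g[:,:,0]-g[:,:,2]<25)).astype(np.uint8)
for nm,seed,pt,p0 in(("tray bush",(310,226),TB,(.489,.081)),("next",(224,219),BUSH,(.634,.239))):
    print(m[seed[1],seed[0]])
    c,a=blob(m,seed); print(nm,c,a,*fit("scene",c,pt,p0))
E
```

```text
1
tray bush [308.84489796 220.1755102 ] 245 [0.49264383 0.07850531] 244.96875
1
next [224.032 212.764] 250 [0.63801704 0.23771094] 233.3125
```

Emit:
arm_command(increments=[[[2,-0.16,0,0],[2,0,0,0],[2,0,0,0],[2,0,0,0],[1.0,0,0,0],[0,0,0,0],[0,0,0,0]]])

```text
time: 29.2
eef_pos: [0.6352, 0.2406, 0.0014]
tcp_rot: [0.708, 0.0, -0.707, -0.0]
contact_force: [-0.2, 0.4, -0.1]
opening: 0.582
```

```bash
python3 - <<'E'
from h import *
for n in ("scene",):
    im=optics.read_camera(n); cv2.imwrite(f"pics/{n}19.png",im)
    p=sensors.get_state(); print(p["eef_pos"],p["contact_force"],p["opening"]*85.4)
    crop(n,im,230,205,35,35,11,"s19.png")
E
```

```text
[0.6353865  0.24070128 0.00172348] [-0.02756482  0.24683701  0.89421999] 50.16110626157983
```

View pics/s19.png

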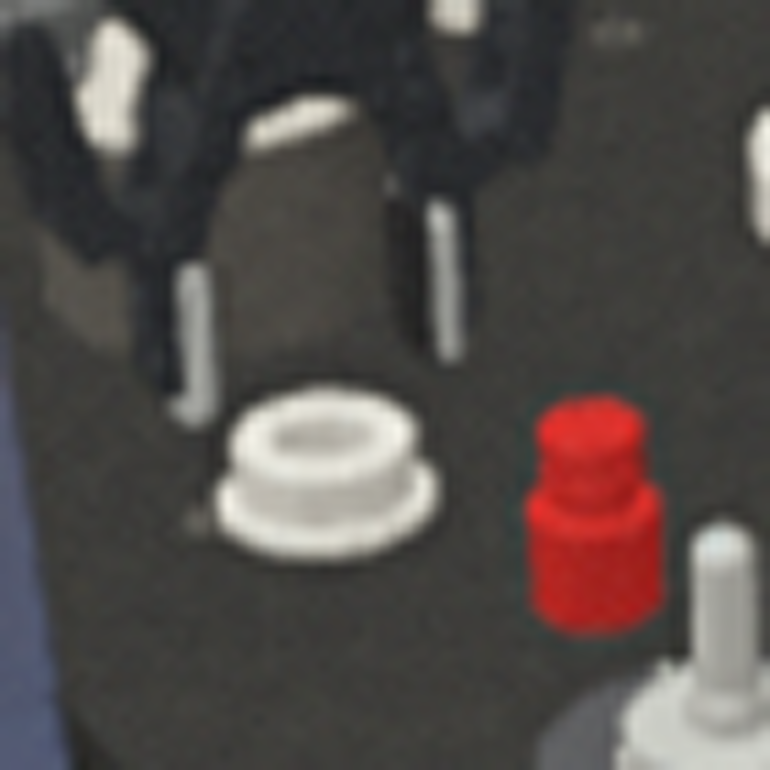

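Emit:
arm_command(increments=[[[0.8,0.1,0.2,0],[0.7,0,0,0],[0.3,0,0,0],[0,0,0,0],[0,0,0,0]]])

```text
time: 29.88
eef_pos: [0.6326, 0.2395, -0.0173]
tcp_rot: [0.707, -0.0, -0.707, -0.0]
contact_force: [0.7, -0.4, 0.2]
opening: 0.588
```

```bash
python3 - <<'E'
from h import *
for n in ("scene",):
    im=optics.read_camera(n); cv2.imwrite(f"pics/{n}20.png",im)
    p=sensors.get_state(); print(p["eef_pos"],p["contact_force"],p["opening"]*85.4)
    crop(n,im,230,205,35,35,11,"s20.png")
E
```

```text
[ 0.6326909   0.23950741 -0.0172129 ] [ 0.04038695 -0.88405072 -0.54913613] 50.216520292226235
```

View pics/s20.png

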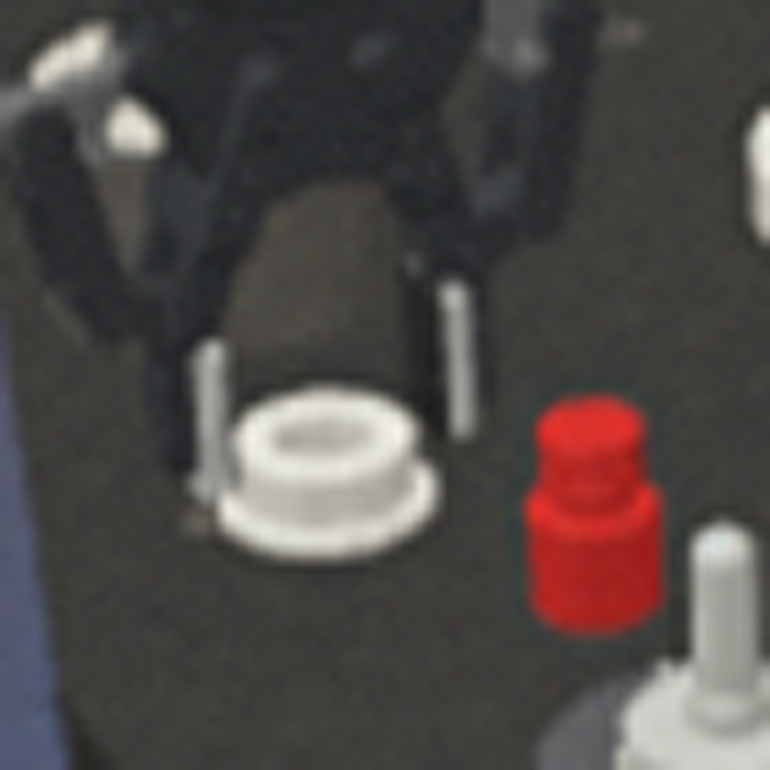

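Emit:
arm_command(increments=[[[0,0,0,0],[0,0,0,0],[0,0,0,0],[0,0,0,0]]], grip=3.4, grip_force=50)

```text
time: 30.42
eef_pos: [0.6331, 0.2396, -0.0165]
tcp_rot: [0.708, 0.0, -0.707, -0.0]
contact_force: [-1.0, -0.9, 5.7]
opening: 0.444
```

Emit:
arm_command(increments=[[[-0.6,0,0,0],[-1.5,0,0,0],[-2.5,0,0,0],[-3,0,0,0],[-2,0,0,0],[0,0.5,1.5,0],[0,0.5,3.5,0],[0,0.4,3.8,0],[0,0.4,3.8,0],[0,0.25,3.7,0],[0,0,0,0],[0,0,0,0]]])

```text
time: 31.92
eef_pos: [0.4703, 0.2191, 0.0792]
tcp_rot: [0.708, 0.0, -0.707, -0.0]
contact_force: [0.1, 0.1, 0.2]
opening: 0.447
```

```bash
python3 - <<'E'
from h import *
for n in ("scene","top"):
    im=optics.read_camera(n); cv2.imwrite(f"pics/{n}21.png",im)
    p=sensors.get_state(); print(p["eef_pos"],p["contact_force"],p["opening"]*85.4)
    if n=="scene":crop(n,im,262,205,45,45,8,"s21.png")
    else: crop(n,im,235,215,40,40,9,"t21.png")
# arbor fit from top18 (bare arbor): base ellipse
p=[.4697,.219]
print(proj("scene",[*p,.064]),proj("scene",[*p,.02]),proj("scene",[*p,.012]))
E
```

```text
[0.4707064  0.21911629 0.07925291] [ 0.52169239 -0.13412962 -0.77982677] 38.05193539582695
[0.47081962 0.21908083 0.0791876 ] [ 0.51247488 -0.40530335 -1.4566587 ] 37.771449043856705
[[261.17676979 218.87542519]] [[261.70847124 235.93981832]] [[261.80332157 238.98016852]]
```

View pics/s21.png

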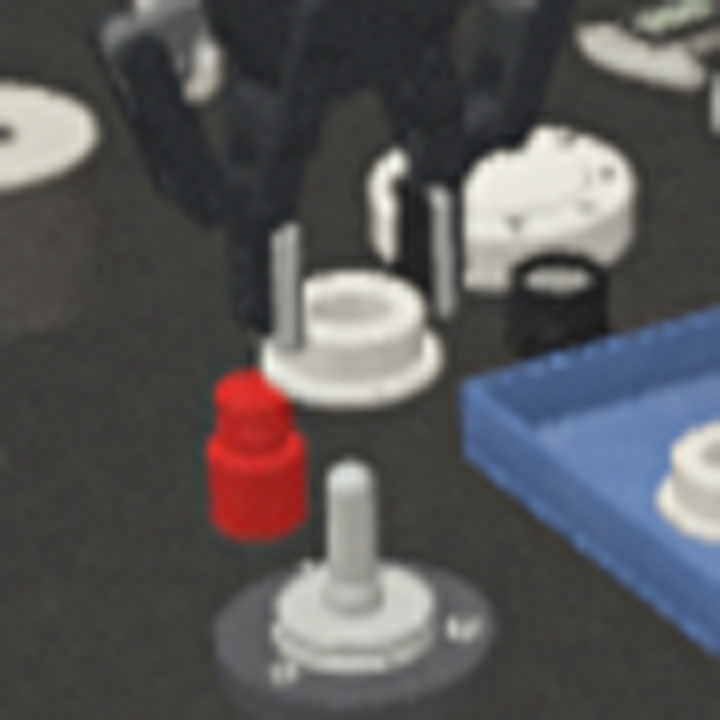

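View pics/t21.png

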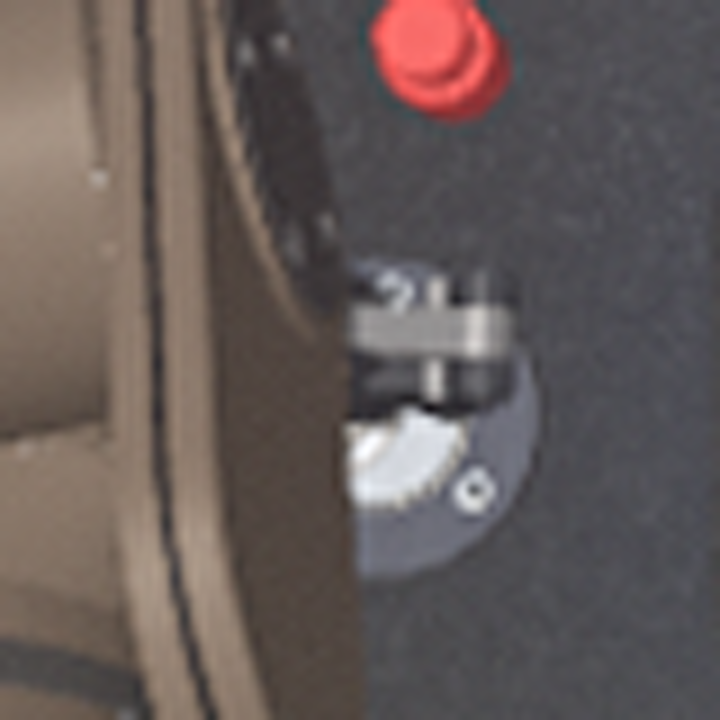

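```bash
python3 - <<'E'
from h import *
f=lambda P:(proj("scene",P)-[217,160])*8
def ext(parts,p):
    q=np.concatenate([np.r_[f(circ(p,r,a)),f(circ(p,r,b))] for r,a,b in parts]); return np.r_[q.min(0),q.max(0)].round(1)
z=.0793+.0165
print("bush L,T,R,B",ext([(.024,z,z+.004)],(.4708,.2191)),ext([(.02,z+.018,z+.018)],(.4708,.2191)))
print("pin",ext([(.0065,.04,.064)],(.47,.219)),"boss",ext([(.022,.012,.02)],(.47,.219)),"base",ext([(.04,.0,.012)],(.47,.219)))
im=cv2.imread("pics/scene21.png"); 
a=im[200:255,235:290]; cv2.imwrite("pics/s21b.png",cv2.resize(a,None,fx=14,fy=14,interpolation=cv2.INTER_CUBIC)[:600])
g=im.astype(int).mean(2)
for r in (220,224,228): print(r,g[r,253:271].round().astype(int))
for r in (203,205,207): print(r,g[r,246:276].round().astype(int))
for c in (261,): print(c,g[190:245,c].round().astype(int))
E
```

```text
bush L,T,R,B [259.5 315.6 435.8 408.8] [272.4 276.9 419.9 342.5]
pin [329.4 459.3 378.5 557.2] boss [278.8 567.8 435.8 672.3] base [215.6 560.5 499.8 743.8]
220 [ 72  69  65  55  84 190 206 205 196 177 119  72  61  62  65  62  63  63]
224 [ 74  69  65  55  72 160 165 157 153 152 126  73  58  63  63  65  59  60]
228 [ 58  60  60  51  72 167 168 158 153 152 127  75  57  58  62  61  62  60]
203 [ 62  58  59 101 192 169 148 136 126 168 186 192 190 190 190 189 183 176
 172 169 169 167 158 159 229 181  94  56  58  59]
205 [ 61  59  57 118 227 225 208 195 190 189 187 185 180 177 173 175 176 176
 174 170 169 170 184 204 223 182  99  59  58  57]
207 [100 101  97 106 166 201 215 222 218 211 202 196 192 188 186 186 187 194
 194 206 210 210 209 188 154  93  59  60  69  93]
261 [ 59  60  51  83 202 232 208 179 177 177 202 224 216 189 173 175 176 186
 214 209 150  73  56  58  62  60  57  95 183 210 196 170 154 153 153 152
 152 153 153 153 152 152 150 174 184 166 155 186 206 205 181 153 187 177
 112]
```

Emit:
arm_command(increments=[[[1.5,-0.05,0.05,0],[1.0,0,0,0],[0.8,0,0,0],[0.8,0,0,0],[0.8,0,0,0],[0,0,0,0]]])

```text
time: 32.78
eef_pos: [0.4683, 0.2193, 0.0287]
tcp_rot: [-0.707, 0.0, 0.708, -0.0]
contact_force: [-0.0, -0.5, -0.8]
opening: 0.443
```

```bash
python3 - <<'E'
from h import *
for n in ("scene",):
    im=optics.read_camera(n); cv2.imwrite(f"pics/{n}22.png",im)
    p=sensors.get_state(); print(p["eef_pos"],p["contact_force"],p["opening"]*85.4)
    crop(n,im,262,220,35,35,11,"s22.png")
E
```

```text
[0.46878205 0.21944243 0.02924737] [ 0.63224327  1.18412855 -0.86843167] 37.751524011236455
```

View pics/s22.png

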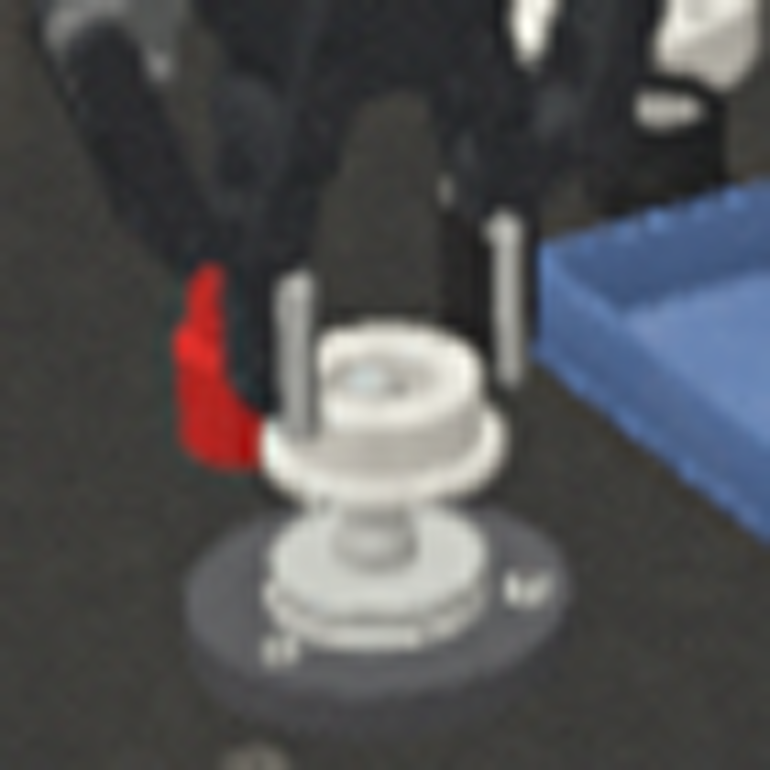

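Emit:
arm_command(increments=[[[0.6,-0.15,-0.1,0],[0.6,0,0,0],[0.5,0,0,0],[0,0,0,0],[0,0,0,0]]])

```text
time: 33.45
eef_pos: [0.47, 0.221, 0.0125]
tcp_rot: [0.707, -0.0, -0.707, -0.0]
contact_force: [0.6, -0.2, -0.9]
opening: 0.445
```

```bash
python3 - <<'E'
from h import *
for n in ("scene",):
    im=optics.read_camera(n); cv2.imwrite(f"pics/{n}23.png",im)
    p=sensors.get_state(); print(p["eef_pos"],p["contact_force"],p["opening"]*85.4)
    crop(n,im,262,220,35,35,11,"s23.png")
E
```

```text
[0.4701025  0.22102447 0.01269216] [-0.16322854  0.1472845  -0.37751905] 37.4743516942515
```

View pics/s23.png

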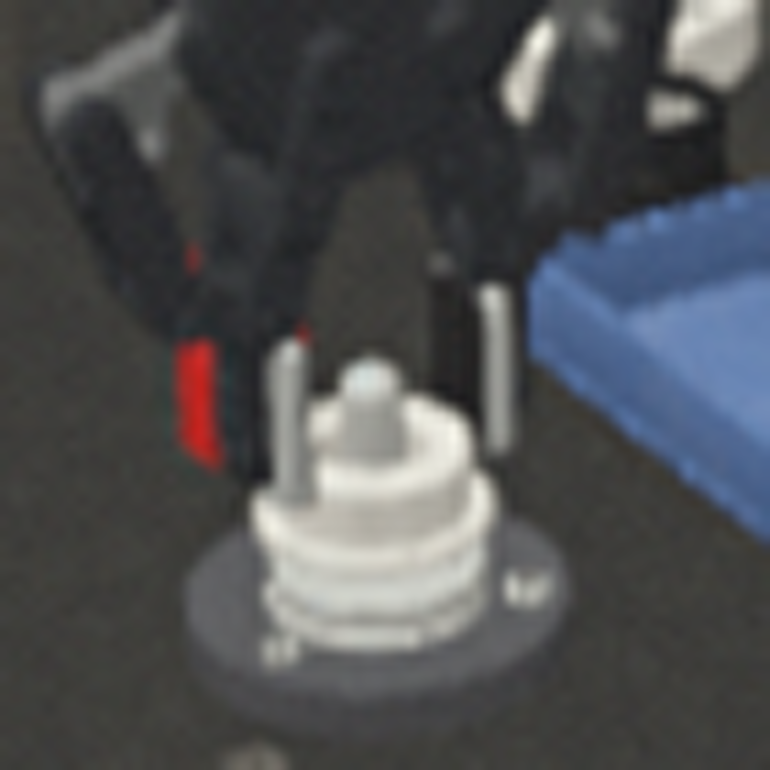

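Emit:
arm_command(increments=[[[0.3,0,0,0],[0.3,0,0,0],[0.2,0,0,0],[0.1,0,0,0],[0,0,0,0]]])

```text
time: 34.12
eef_pos: [0.47, 0.221, 0.0035]
tcp_rot: [0.707, -0.0, -0.707, -0.0]
contact_force: [-0.3, 0.7, -0.5]
opening: 0.442
```

Emit:
arm_command(increments=[[[0.1,0,0,0],[0.05,0,0,0],[0,0,0,0]]])

```text
time: 34.5
eef_pos: [0.4701, 0.221, 0.0034]
tcp_rot: [-0.707, 0.0, 0.707, -0.0]
contact_force: [-3.9, -1.6, 7.9]
opening: 0.444
```

Emit:
arm_command(increments=[[[0,0,0,0],[0,0,0,0],[-0.6,0,0,0],[-2.0,0,0,0],[-3,0,0,0],[-3,0,0,0],[0,3.5,0.2,0],[0,3.5,0.2,0],[0,3.5,0.2,0],[0,3.5,0.2,0],[0,0,0,0]]], grip=5.0)

```text
time: 35.88
eef_pos: [0.462, 0.0795, 0.0883]
tcp_rot: [0.707, -0.001, -0.707, -0.001]
contact_force: [-0.3, -0.2, 0.6]
opening: 0.588
```

```bash
python3 - <<'E'
from h import *
for n in ("scene","top"):
    im=optics.read_camera(n); cv2.imwrite(f"pics/{n}24.png",im)
    p=sensors.get_state(); print(p["eef_pos"],p["contact_force"],p["opening"]*85.4)
    crop(n,im,*((262,220,35,35,8) if n=="scene" else (237,220,30,30,10)),n[0]+"24.png")
a=cv2.imread("pics/s24.png");b=cv2.imread("pics/t24.png");print(a.shape,b.shape)
b=cv2.resize(b,(a.shape[1],a.shape[0]));cv2.imwrite("pics/c24.png",np.hstack([a,b])[:, :800])
E
```

```text
[0.46204072 0.08041706 0.08831158] [ 0.50713516 -0.08249372 -1.27387267] 49.83203138432261
[0.46206444 0.0810467  0.08827505] [ 0.04794761 -0.00914575 -0.63599779] 50.19873177623237
(560, 560, 3) (600, 600, 3)
```

View pics/s24.png

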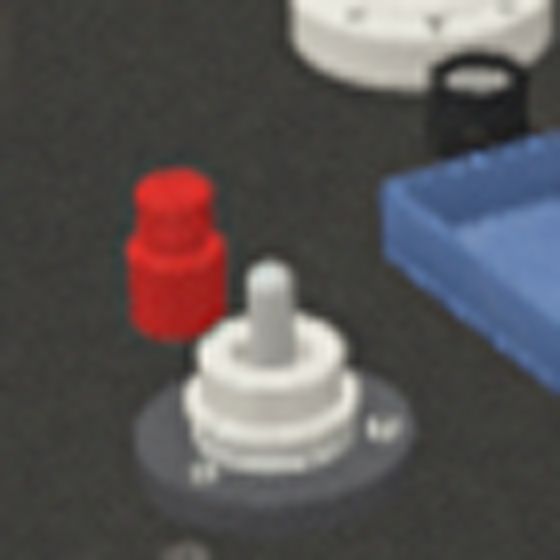

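View pics/t24.png

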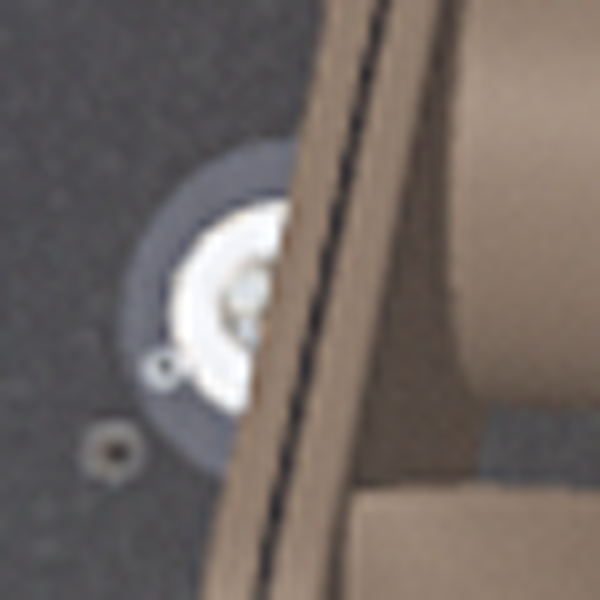

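Emit:
arm_command(increments=[[[0,3.5,0.25,0],[0,3.6,0.25,0],[0,3.6,0.25,0],[0,3.6,0.25,0],[2.5,0,0,0],[2.5,0,0,0],[2.5,0,0,0],[1.5,0,0,0],[0,0,0,0],[0,0,0,0]]], grip=4.8)

```text
time: 37.22
eef_pos: [0.4528, -0.062, -0.0011]
tcp_rot: [0.708, -0.0, -0.707, 0.0]
contact_force: [-0.1, -0.2, -0.1]
opening: 0.565
```

Emit:
arm_command(increments=[[[0.9,0,0.05,0],[0.7,0,0,0],[0.25,0,0,0],[0,0,0,0],[0,0,0,0]]])

```text
time: 37.85
eef_pos: [0.4515, -0.0621, -0.0203]
tcp_rot: [0.707, -0.0, -0.707, -0.0]
contact_force: [0.7, 0.1, -0.0]
opening: 0.565
```

```bash
python3 - <<'E'
from h import *
for n in ("scene",):
    im=optics.read_camera(n); cv2.imwrite(f"pics/{n}25.png",im)
    p=sensors.get_state(); print(p["eef_pos"],p["contact_force"],p["opening"]*85.4)
    crop(n,im,355,205,35,35,10,"s25.png")
E
```

```text
[ 0.45157882 -0.06210811 -0.0202795 ] [-0.21167831 -0.23084525 -0.42745978] 48.42114970271602
```

View pics/s25.png

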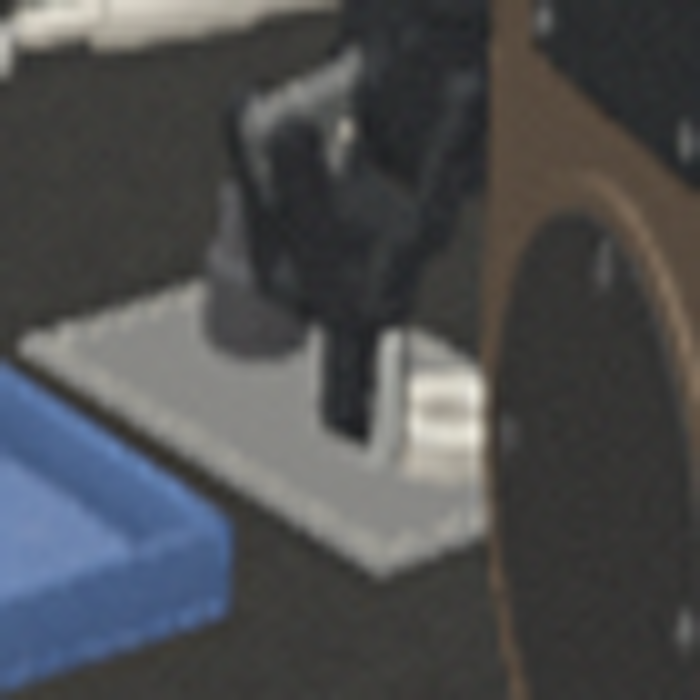

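Emit:
arm_command(increments=[[[0,0,0,0],[0,0,0,0],[0,0,0,0],[0,0,0,0]]], grip=3.0, grip_force=40)

```text
time: 38.4
eef_pos: [0.4516, -0.0621, -0.0198]
tcp_rot: [0.707, -0.0, -0.707, 0.0]
contact_force: [-1.7, 1.2, 6.4]
opening: 0.399
```

Emit:
arm_command(increments=[[[-0.6,0,0,0],[-2.0,0,0,0],[-3,0,0,0],[-3,0,0,0],[-1.4,-1,0,0],[0,-3.4,-0.23,0],[0,-3.4,-0.23,0],[0,-3.4,-0.23,0],[0,-3.4,-0.23,0],[0,-3.4,-0.23,0],[0,-3.4,-0.23,0],[0,-3.4,-0.23,0],[0,-3.4,-0.23,0],[0,0,0,0],[1.5,0,0,0],[0,0,0,0],[0,0,0,0]]])

```text
time: 40.52
eef_pos: [0.4695, 0.2192, 0.0639]
tcp_rot: [-0.707, 0.001, 0.708, 0.0]
contact_force: [-0.4, 0.3, -1.2]
opening: 0.405
```

```bash
python3 - <<'E'
from h import *
for n in ("scene",):
    im=optics.read_camera(n); cv2.imwrite(f"pics/{n}26.png",im)
    p=sensors.get_state(); print(p["eef_pos"],p["contact_force"],p["opening"]*85.4)
    crop(n,im,262,212,35,35,11,"s26.png")
    t=p["eef_pos"]; z=t[2]+.0228
    f=lambda P:(proj("scene",P)-[227,177])*11
    print("ring L,R at gripper xy",f(circ(t,.018,z+.012)).min(0),f(circ(t,.018,z)).max(0),f(circ(t,.018,z+.012)).max(0),"pin",f([[.47,.22,.064],[.47,.22,.05]]))
E
```

```text
[0.4698586  0.21933654 0.0644071 ] [ 0.32679852  0.11600113 -0.46158365] 34.30527948864048
ring L,R at gripper xy [278.3261419  265.00748036] [461.15403875 401.60474529] [459.92087653 347.72711869] pin [[370.83664321 461.23508075]
 [372.74653712 521.67310303]]
```

View pics/s26.png

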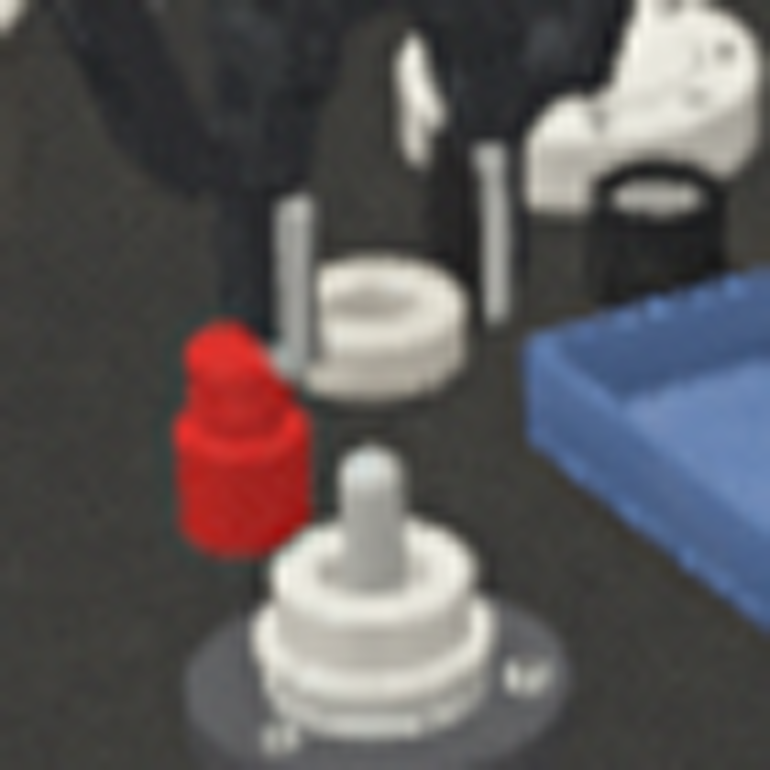

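```bash
python3 - <<'E'
from h import *
im=cv2.imread("pics/scene26.png").astype(int).mean(2)
for r in (206,208): print(r,im[r,255:275].round().astype(int))
for c in (261,263): print(c,im[196:222,c].round().astype(int))
t=np.array([.4698,.2193]); z=.0644+.0228
for c in (261,263):
    pass
P=np.r_[proj("scene",circ(t,.018,z,720)),proj("scene",circ(t,.018,z+.012,720))]
for c in (261,263):
    s=P[abs(P[:,0]-c)<.15]; print(c,s[:,1].min(),s[:,1].max())
print(P[:,0].min(),P[:,0].max())
for r in(206,208):
    s=P[(abs(P[:,1]-r)<.3)&(P[:,0]>262)]; print(r,s[:,0].max() if len(s) else None)
print(proj("scene",[.4697,.22,.0575]))
E
```

```text
206 [112 177 205 204 201 199 199 200 207 214 216 214 198 167  86  46  85  82
  63  57]
208 [107 150 197 200 200 199 195 192 191 179 173 163 156 151  88  60  61  62
  63  80]
261 [ 63  64  57  62 127 199 208 182 164 165 199 216 195 168 163 165 146  94
  60  58  55  96 183 210 195 171]
263 [ 60  60  59  56 109 193 221 201 173 184 207 215 191 164 164 165 138  77
  58  61  60  56  82 111 120 112]
261 201.1007433677454 213.50912922816707
263 201.19367566084793 213.32371072854787
252.32198750818756 268.9548087173347
206 268.50690040223327
208 268.52757037948436
[[260.85539293 221.5453208 ]]
```

Emit:
arm_command(increments=[[[0.8,-0.17,-0.05,0],[0.8,0,0,0],[0.8,0,0,0],[0.8,0,0,0],[0.6,0,0,0],[0,0,0,0],[0,0,0,0]]])

```text
time: 41.45
eef_pos: [0.4706, 0.2218, 0.0267]
tcp_rot: [0.707, -0.0, -0.707, -0.0]
contact_force: [-0.6, -0.8, -0.8]
opening: 0.404
```

```bash
python3 - <<'E'
from h import *
for n in ("scene",):
    im=optics.read_camera(n); cv2.imwrite(f"pics/{n}27.png",im)
    p=sensors.get_state(); print(p["eef_pos"],p["contact_force"],p["opening"]*85.4)
    crop(n,im,262,220,35,35,11,"s27.png")
E
```

```text
[0.47065751 0.22177033 0.0268696 ] [ 0.78265753  0.03664139 -0.38290975] 33.98308037771426
```

View pics/s27.png

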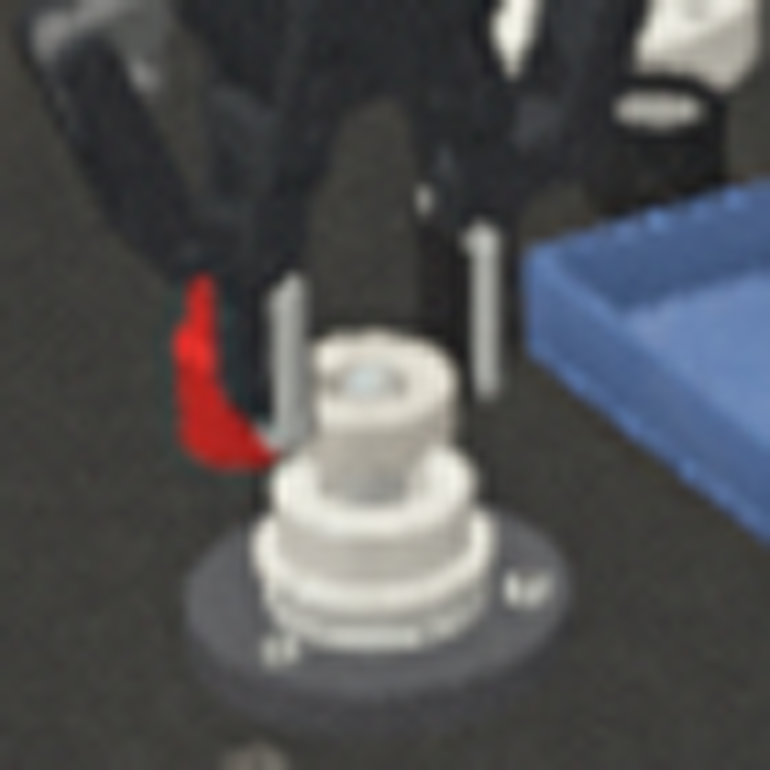

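Emit:
arm_command(increments=[[[0.5,0.08,0,0],[0.4,0,0,0],[0.2,0,0,0],[0.15,0,0,0],[0,0,0,0]]])

```text
time: 42.12
eef_pos: [0.4702, 0.2208, 0.0152]
tcp_rot: [-0.707, 0.0, 0.708, -0.0]
contact_force: [-3.5, -1.6, 6.9]
opening: 0.399
```

Emit:
arm_command(increments=[[[0,0,0,0],[0,0,0,0],[-0.6,0,0,0],[-2.0,0,0,0],[-3,0,0,0],[-2.5,0,0,0],[0,3.5,-0.7,0],[0,3.5,-0.7,0],[0,3.5,-0.7,0],[0,3.5,-0.7,0],[0,0,0,0]]], grip=4.8)

```text
time: 43.5
eef_pos: [0.4989, 0.0791, 0.0955]
tcp_rot: [0.707, -0.001, -0.707, -0.001]
contact_force: [-0.0, 0.5, -0.4]
opening: 0.565
```

```bash
python3 - <<'E'
from h import *
for n in ("scene",):
    im=optics.read_camera(n); cv2.imwrite(f"pics/{n}28.png",im)
    p=sensors.get_state(); print(p["eef_pos"],p["contact_force"],p["opening"]*85.4)
    crop(n,im,300,210,75,40,8,"s28.png")
    g=im.astype(int).mean(2)
E
```

```text
[0.49854713 0.08025845 0.09530964] [-0.44901046 -0.34181791 -0.7975695 ] 48.049785237169196
```

View pics/s28.png

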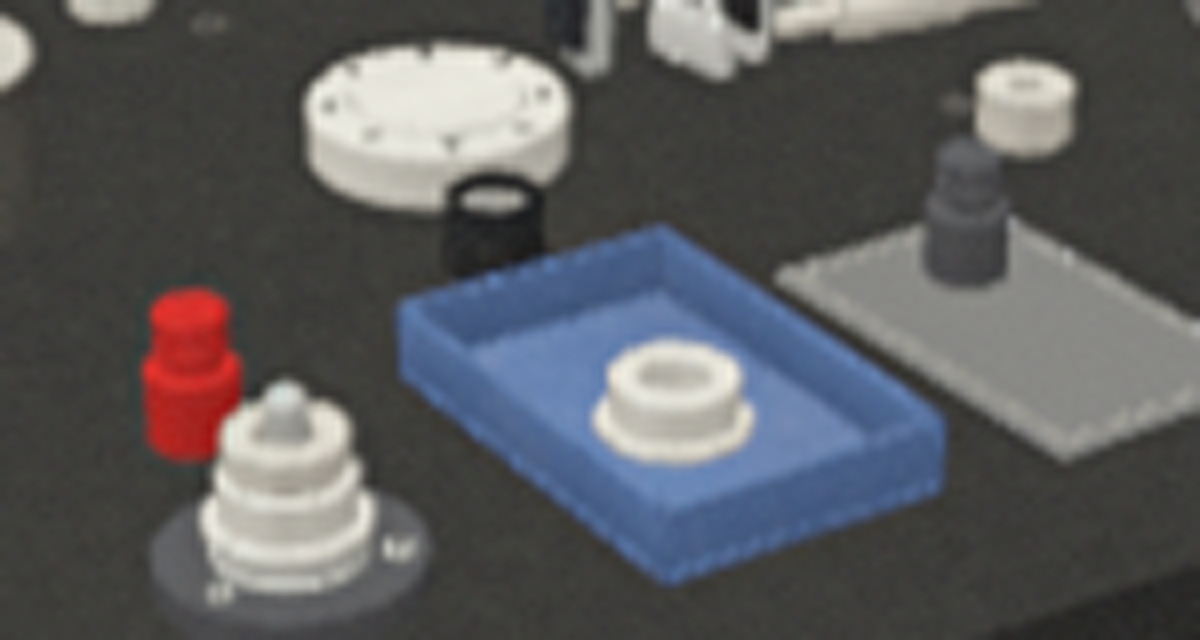

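Emit:
arm_command(increments=[[[0,3.4,-0.67,0],[0,3.4,-0.67,0],[0,3.4,-0.67,0],[0,3.3,-0.67,0],[0,0,0,0],[2,0,0,0],[2,0,0,0],[2,0,0,0],[1.0,0,0,0],[0,0,0,0],[0,0,0,0]]], grip=4.0)

```text
time: 44.92
eef_pos: [0.5257, -0.0539, 0.0259]
tcp_rot: [0.708, -0.0, -0.707, 0.0]
contact_force: [-0.3, -1.1, 0.2]
opening: 0.47
```

```bash
python3 - <<'E'
from h import *
for n in ("scene",):
    im=optics.read_camera(n); cv2.imwrite(f"pics/{n}29.png",im)
    p=sensors.get_state(); print(p["eef_pos"],p["contact_force"],p["opening"]*85.4)
    crop(n,im,347,190,35,40,9,"s29.png")
E
```

```text
[ 0.52588867 -0.05407304  0.02604173] [0.21518045 1.08851889 0.144174  ] 39.65466345717363
```

View pics/s29.png

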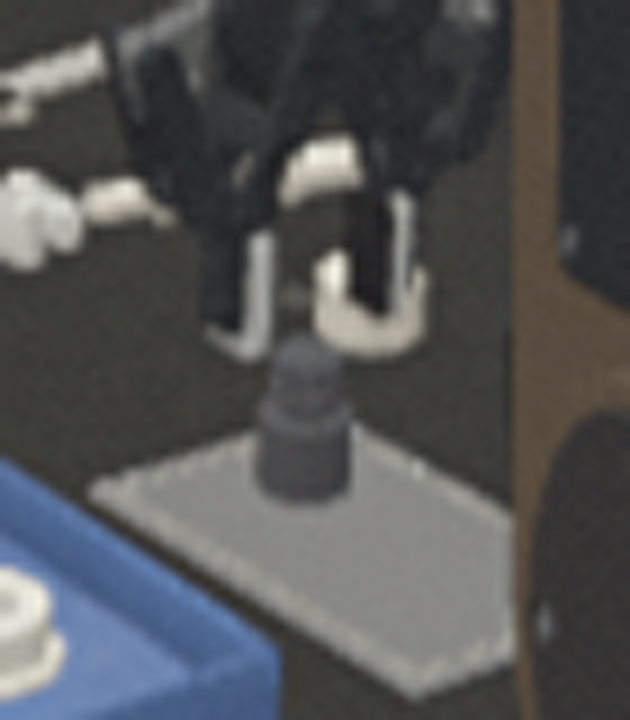

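Emit:
arm_command(increments=[[[0.3,0.21,0,0],[0.8,0,0,0],[0.6,0,0,0],[0.25,0,0,0],[0,0,0,0],[0,0,0,0]]])

```text
time: 45.72
eef_pos: [0.5253, -0.0563, 0.0057]
tcp_rot: [0.707, -0.0, -0.707, -0.0]
contact_force: [-0.3, -0.1, -0.2]
opening: 0.465
```

Emit:
arm_command(increments=[[[0,0,0,0],[0,0,0,0],[0,0,0,0],[0,0,0,0]]], grip=1.5, grip_force=40)

```text
time: 46.22
eef_pos: [0.5253, -0.0563, 0.0059]
tcp_rot: [0.707, -0.0, -0.707, -0.0]
contact_force: [-0.3, -0.2, 3.5]
opening: 0.233
```

Emit:
arm_command(increments=[[[-0.6,0,0,0],[-2.0,0,0,0],[-3,0,0,0],[-3,0,0,0],[-1.8,-1,0.2,0],[0,-3.3,0.67,0],[0,-3.3,0.67,0],[0,-3.3,0.67,0],[0,-3.3,0.67,0],[0,-3.3,0.67,0],[0,-3.3,0.67,0],[0,-3.3,0.67,0],[0,-3.6,0.64,0],[0,0,0,0],[1.5,0,0,0],[0,0,0,0],[0,0,0,0]]])

```text
time: 48.35
eef_pos: [0.4697, 0.2199, 0.0939]
tcp_rot: [-0.707, 0.001, 0.708, 0.0]
contact_force: [0.5, -0.5, -1.0]
opening: 0.234
```

```bash
python3 - <<'E'
from h import *
for n in ("scene",):
    im=optics.read_camera(n); cv2.imwrite(f"pics/{n}30.png",im)
    p=sensors.get_state(); print(p["eef_pos"],p["contact_force"],p["opening"]*85.4)
    crop(n,im,262,205,35,35,11,"s30.png")
    g=im.astype(int).mean(2); t=p["eef_pos"]; z=t[2]-.0029
    P=proj("scene",np.r_[circ(t,.014,z),circ(t,.014,z+.0255)]); print("weight pred L,R,B",P[:,0].min(),P[:,0].max(),P[:,1].max())
    B=int(P[:,1].max())
    for r in range(B-9,B-2,2): print(r,g[r,248:274].round().astype(int))
    print(g[B-6:B+6,260].round().astype(int),B-6)
E
```

```text
[0.47002535 0.22013907 0.09441116] [ 0.40826874  0.41714313 -1.96709268] 19.59534473403134
weight pred L,R,B 253.50170454497345 266.698615759152 210.95056653188155
201 [61 59 58 61 59 61 75 77 75 78 77 76 75 68 71 68 68 63 59 62 61 59 59 60
 61 61]
203 [61 59 57 58 60 61 73 77 75 75 74 72 71 69 70 69 68 64 61 63 59 57 62 61
 63 63]
205 [63 64 67 62 60 63 73 77 77 76 72 70 69 67 69 70 67 62 59 59 60 59 58 60
 63 63]
207 [103 103 103 102  91  69  73  79  77  75  73  71  69  69  69  72  67  63
  59  59  59  60  59  62  61  61]
[71 69 71 69 66 67 62 60 60 61 62 60] 204
```

View pics/s30.png

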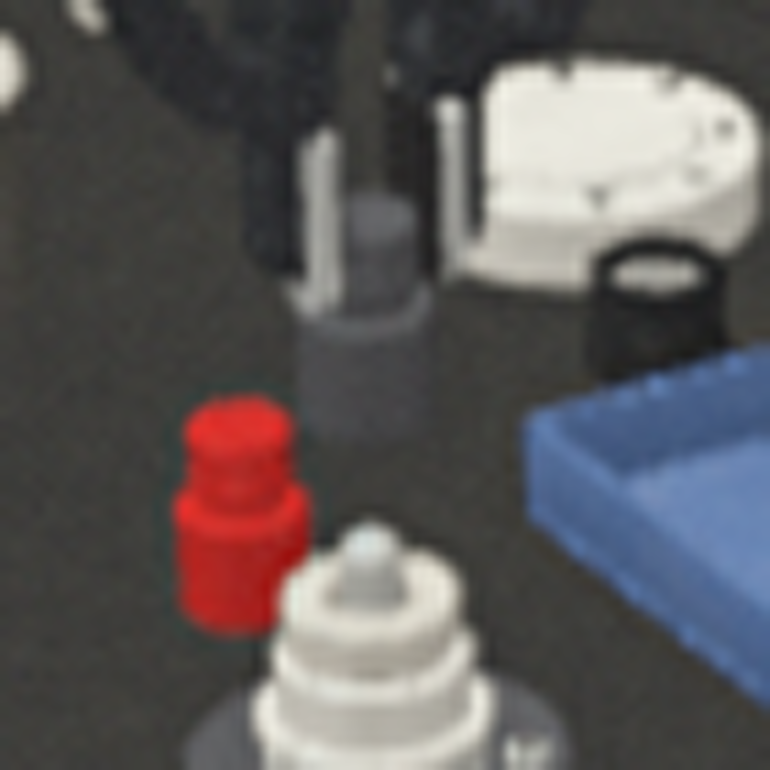

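Emit:
arm_command(increments=[[[1.0,0,0,0],[0.8,0,0,0],[0.4,0,0,0],[0.4,0,0,0],[0.4,0,0,0],[0,0,0,0]]])

```text
time: 49.15
eef_pos: [0.4696, 0.2207, 0.0642]
tcp_rot: [-0.707, 0.0, 0.707, -0.0]
contact_force: [0.3, -0.0, -1.6]
opening: 0.231
```

```bash
python3 - <<'E'
from h import *
for n in ("scene",):
    im=optics.read_camera(n); cv2.imwrite(f"pics/{n}31.png",im)
    p=sensors.get_state(); print(p["eef_pos"],p["contact_force"],p["opening"]*85.4)
    crop(n,im,262,210,35,35,11,"s31.png")
E
```

```text
[0.46975665 0.2208118  0.06445075] [ 0.47870283 -0.15208085 -1.63788141] 19.540676530647428
```

View pics/s31.png

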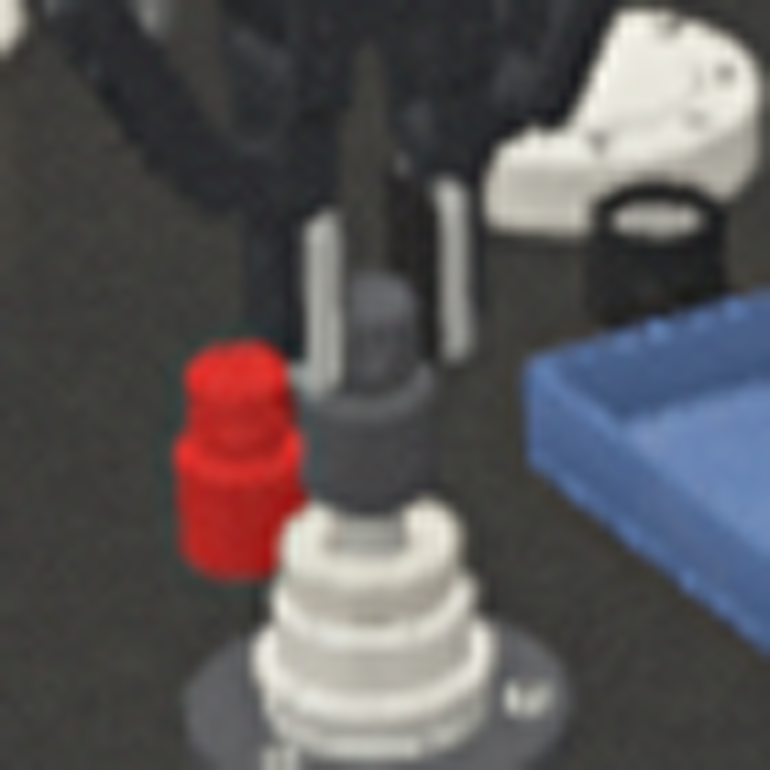

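Nose is in the bore, well aligned and force-free. Lower the rest.

Emit:
arm_command(increments=[[[0.4,0,0,0],[0.4,0,0,0],[0.25,0,0,0],[0.1,0,0,0],[0.1,0,0,0],[0,0,0,0]]])

```text
time: 49.95
eef_pos: [0.4703, 0.2208, 0.0529]
tcp_rot: [0.707, -0.0, -0.707, -0.0]
contact_force: [-1.5, -1.3, 4.8]
opening: 0.23
```

Emit:
arm_command(increments=[[[0,0,0,0],[0,0,0,0],[0,0,0,0],[-0.6,0,0,0],[-2.0,0,0,0],[-3,0,0,0],[-3,0,0,0],[-2,1,0,0],[0,4,-0.2,0],[0,4,-0.2,0],[0,4,-0.2,0],[0,4,-0.2,0],[0,4,-0.2,0],[0,4,-0.2,0],[0,4,-0.2,0],[0,4,-0.2,0],[0,4,-0.2,0],[0,3,-0.2,0],[0,0,0,0],[0,0,0,0]]], grip=4.0)

```text
time: 52.45
eef_pos: [0.4896, -0.1787, 0.158]
tcp_rot: [-0.707, -0.0, 0.707, 0.0]
contact_force: [0.8, 0.2, 0.2]
opening: 0.466
```

```bash
python3 - <<'E'
from h import *
for n in ("scene","top"):
    im=optics.read_camera(n); cv2.imwrite(f"pics/{n}32.png",im)
    p=sensors.get_state(); print(p["time"],p["eef_pos"],p["contact_force"],p["opening"]*85.4)
    if n=="scene": crop(n,im,275,215,50,35,8,"s32.png")
    else: crop(n,im,290,190,80,70,5,"t32.png")
    for k in ("weight","spacer","next_bush","measured_bush"): print(n,k,[(np.round(d["at"],1),round(d["conf"],2)) for d in optics.place_of(n,k)[:2]])
f=lambda n,p:proj(n,p)[0].round(1)
for n in("scene","top"): print(n,"weight org",f(n,[.47,.22,.05]),"top",f(n,[.47,.22,.094]),"bush",f(n,[.47,.22,.02]))
E
```

```text
52.5 [ 0.48960609 -0.17833515  0.15798456] [-0.16711976  0.46903723 -0.9524251 ] 40.075177675454945
scene weight [(array([220.2, 261.7]), 0.75), (array([226.5, 246. ]), 0.65)]
scene spacer [(array([228.2, 260.5]), 0.41)]
scene next_bush [(array([235.3, 261.5]), 0.72)]
scene measured_bush [(array([223.8, 312.5]), 0.73)]
52.75 [ 0.48980899 -0.17849288  0.15810677] [-0.06434175  0.14513967  0.11984686] 40.11172398557274
top weight [(array([182.1, 244.7]), 0.66), (array([211.2, 297.7]), 0.59)]
top spacer [(array([219.1, 233.7]), 0.57)]
top next_bush [(array([222.9, 234.7]), 0.68)]
top measured_bush [(array([215.5, 294.1]), 0.77)]
scene weight org [260.9 224.4] top [260.3 207. ] bush [261.3 236. ]
top weight org [232.7 220.4] top [228.  218.3] bush [235.6 221.6]
```

View pics/s32.png

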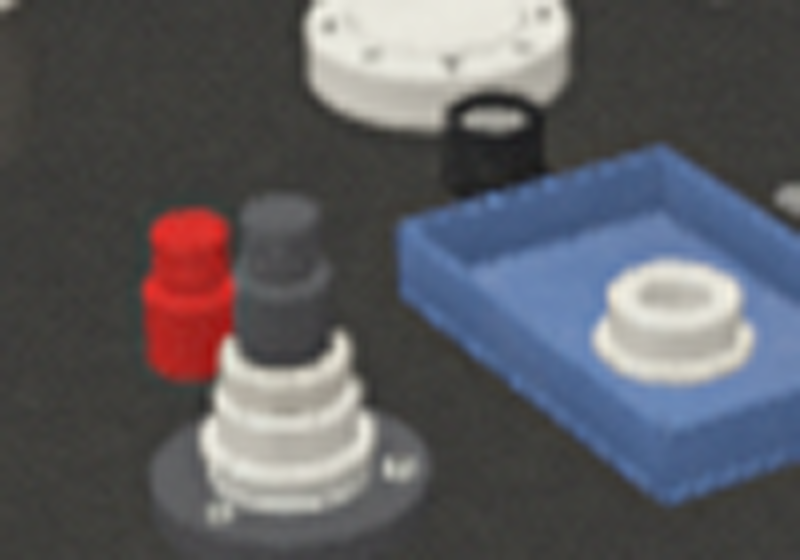

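View pics/t32.png

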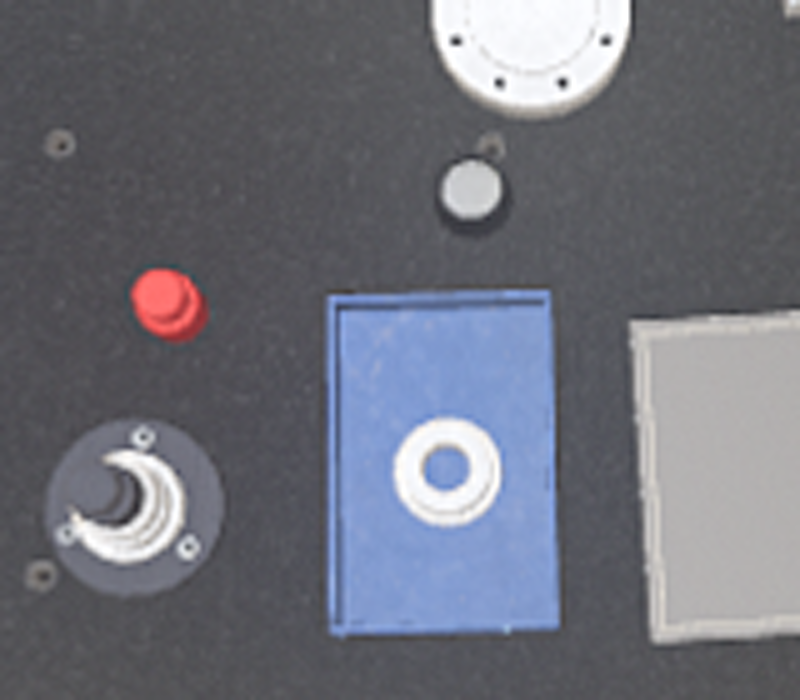

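The final pictures show weight, spacer and bush stacked upright on the arbor, with the weight's head at about scene px (260, 206). The measured bush lies flat in the tray at top px (299, 214). Red look-alike, loupe and plate are unmoved.

```bash
python3 - <<'E'
from plant import ctrl
print(ctrl.sign_off())
E
```

```text
the job is handed in; nothing more can be done
None
```

The bush change is done and handed in, at about 53 s of the 102 s allowed.

- **What I did:** The weight and then the spacer went upright onto the felt mat, and the measured bush went flat into the blue tray. I then seated the next bush flange down on the arbor and put back the spacer and the weight.
- **Last checks:** Bush, spacer and weight each stopped at their home height (20, 38 and 50 mm) to within about 0.2 mm. Each then met a light contact of 5–8 N. The final pictures from both cameras show the stack upright and centred, and the measured bush flat in the tray. The red look-alike and the loupe look unmoved. The steel ring and the milled block were not in the last close crops.
- **Disagreements:**
  - The fingertips appeared about 25–31 mm behind the reported tool point when gripping. That is more than the description says, so I took my heights from contact and images.
  - The scene camera was biased by about 4 mm and the top camera by about 1.5 mm against the arm's own position. I corrected for both.
  - In the last look, the detector put the "weight" first on the red look-alike in the top view, and correctly on the arbor in the scene view.
- **Slip:** One picture I viewed was 1200 x 640, over the 800 x 600 limit.

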